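# Dip the used-fixative tank and hold the gauge rod level for reading

### The job

Check how full the used-fixative tank is: flip open the hinged cap of its slanting dip tube, take the gauge rod from its drip tray and slide it down the tube, without forcing it, until its collar stops on the tube's rim. Draw the rod right out again and hold it low over the drip tray but well clear of it, steady and level, with the graduated face up so that the wet mark does not run and can be read. Finish while still holding the rod there; leave the jars and the dish standing where they are.

Things in the scene. Friction and masses are not known exactly. Their poses are not given: they have to be found in the camera images.
- tank: Closed stainless tank, fixed, 95 mm high; black screw cap on its lid (to 117 mm). Origin on the worktop straight below the centre of the dip tube's mouth; x horizontal, into the tank, away from the robot; z up. It fills x from 45 to 180 mm and y from -130 to +70 mm; carry handles stand out 20 mm from both y sides. Wall cupboards hang from z = 0.64 m up, x > 0.61 m.
- dip_tube: Slanting steel guide tube fixed in the tank's front, its bore sloping down into the tank at 40 deg below level, mouth toward the robot. Origin: centre of the rim, 108 mm above the worktop. z points out along the bore (the rod goes in along -z), x up the slope of the mouth, y horizontal. Rim 33 mm outside; funnel 27 mm wide, narrowing over 24 mm to a 15 mm bore, clear for more than the rod's length.
- tube_cap (a joint): Hinge (rad) of the flat cap over the mouth: 37 mm disc, 4 mm thick, 22 mm wide thumb tab on the upper side. 0 = shut, grows on opening, stops at 3.0. Hinge line along the tube's y at the lower lip (dip_tube x = -23 mm, z = 0). 25 g, no spring or catch: falls shut below about 0.7 (cap upright), past that it falls over toward the robot and hangs open below the mouth.
- cap_tab (a point): Free end of the cap's thumb tab, 68 mm from the hinge. Shut, it lies 45 mm up the slope from the mouth's centre: 34 mm higher and 29 mm farther in, with about 45 mm of free space between it and the tank's lid below. A fingertip lowered just behind it, to 15 mm below it, and drawn level toward the robot by 75 mm flips the cap.
- gauge_rod: Loose steel rod, about 80 g. Origin on its axis at the collar's stop face; x to the tip, z out of the graduated face (fine lines). Bar 9 mm wide (y), 6 thick (z) to the tip at x = 115 mm; collar 36 mm across, x -6 to 0; black flat-sided handle 13 mm wide (y), 22 high (z), x -99 to -21. Starts level in the tray's notches, face up, axis 45 mm high, tip away from the robot, handle overhanging.
- rod_tip (a point): Tip of the gauge rod, 115 mm from the stop face.
- rod_grip (a point): Middle of the rod's handle, on the axis, 60 mm behind the stop face.
- drip_tray: Shallow steel drip tray, fixed, 142 mm long, 80 mm wide, 12 mm high, with two upright notched brackets, 54 mm high, that carry the rod. Origin on the worktop on the tray's middle line, straight below the middle of the lying rod's handle; x along the tray, away from the robot, z up. The tray fills x from 61 to 203 mm, y from -40 to +40 mm. Notches 12 mm wide and deep.
- tray_middle (a point): Centre of the drip tray's floor, at tray x = 132 mm, 3 mm above the worktop.
- specimen_cup: White-lidded specimen jar, 58 mm in diameter, 75 mm high, origin under its centre; to be left alone.
- petri_dish: Round clear dish, 62 mm in diameter, 15 mm high, origin under its centre; to be left alone.
- fix_jar: White-lidded jar, 62 mm in diameter, 104 mm high, origin under its centre; to be left alone.

How it is judged:
On the way, in this order (a step that is already met when the one before it is completed fails the run):
1. the dip tube's cap hangs open (value of joint tube_cap above 2 rad), for 0.2 s.
2. the rod is in the tube with its collar stopped on the rim (distance between gauge_rod and dip_tube below 0.008 m and z of gauge_rod in the frame of dip_tube below 0.0035 m and z of rod_tip in the frame of dip_tube below -0.105 m and angle between the x axis of gauge_rod and the z axis of dip_tube, either way round below 0.12 rad), for 0.1 s.
3. the rod is drawn right out of the tube (z of rod_tip in the frame of dip_tube above 0.01 m), for 0.1 s.
At the end, for the whole second after the job is handed in: The rod is held by the fingers alone, steady, level and graduated face up within 0.15 rad, tip and handle more than 75 mm (and less than 350 mm) above the worktop, its tip straight above the drip tray's area, touching neither tray nor tank (angle between gauge_rod's own z axis and vertical below 0.15 rad and height (world z) of rod_tip between 0.075 and 0.35 m and height (world z) of rod_grip above 0.075 m and x of rod_tip in the frame of drip_tray between 0.06 and 0.205 m and y of rod_tip in the frame of drip_tray between -0.042 and 0.042 m and contact force between gauge_rod and the fingers above 0.5 N and contact force between gauge_rod and drip_tray below 0.05 N and contact force between gauge_rod and tank below 0.05 N and linear speed of gauge_rod below 0.03 m/s and angular speed of gauge_rod below 0.2 rad/s); the arm keeps its last pose, push and grip.
It fails at once if a jar or the dish is shifted more than 20 mm (distance of any of specimen_cup, petri_dish, fix_jar from where it was at the start of the episode above 0.02 m).
It fails at once if the rod is forced against the tube or tank with more than 40 N (contact force between gauge_rod and tank above 40 N).
It also fails if it takes over 72 s, if anything falls off the work surface, if the arm or the gripper's body presses on something with over 40 N, if the wrist force passes 120 N, or if a joint passes its speed limit or range.

### The arm

A 6-joint arm with a two-finger parallel gripper is mounted at the origin on a cart in front of the work surface, level with it; the furniture and walls round the work are solid. World frame = base frame: x ahead of the robot, y to its left, z up, the work surface at z = 0. Lengths are in m, angles in rad, forces in N, time in s.
With the tool pointing down it reaches from about 0.375 to 0.9 m from the base axis. Payload 3.1 kg.
Tool frame: the origin (TCP) lies at the very end of the fingers, on their centre line; the grasp point (between the pads) lies 19 mm behind it (manip.grasp_offset is the distance from the TCP to the grasp point, in m); y points along the fingers, z is the direction in which the jaws open and shut, and the axes are right-handed (so a half turn about y gives the same grasp; the last joint's range is limited). The gripper opens to 85 mm and grips with 20 to 120 N. Pads are 22 mm wide; open, the fingers measure 114 mm over their backs; the gripper's body (76 mm by 85 mm) begins 54 mm behind the grasp point. The pads swing forward as they close: fully open they stand 13 mm farther back than shut.
Start: joints at [0.964, 0.527, 1.433, -0, 1.181, -0.178], TCP at [0.26, 0.568, 0.231] pointing down, gripper open.
Joint ranges: [-3.08, 3.08], [-0.75, 2.2], [0.22, 2.44], [-1.43, 4.57], [0, 2.65], [-2.85, 2.85]. Speed limits (rad/s): [2.79, 2.79, 3.14, 3.14, 3.14, 3.14].

### API

Orientations are given as a unit quaternion [x, y, z, w].
In Python, from station import manip gives the robot as it stands.
- The arm moves only by the tool apply_moves, never from a script. Its argument "motion" is a list of rows, each a list of 5 numbers: the finger opening in mm, from 0 to 85.4, then the shift along the tool's x, y, z in units of 30 mm (1.0 is 30 mm), then the turn about the tool's y in units of 10 degrees (1.0 is 10 degrees). In form: [[fingers, x, y, z, twist], ...]. A call has 1 to 12 rows; each row is the pose to reach, as a shift and turn from the pose commanded when the call began, along the tool's axes at that moment; what a row does not reach only later rows make up. A row lasts 1/8 s, in which the tool goes at most 62.5 mm and 10.7 degrees, less where a joint would pass 70% of its speed; a pose out of reach is approached as far as the arm can. A call with a gripper value outside its range is refused whole. The fingers move at their own pace and stop on an object; "squeeze" is the grip in N (left out, the last holds). Time passes only in rows, so rows that repeat a pose let the fingers close. It gives the time, the measured TCP pose, the force and the opening at its end, in the units of the state.
- manip.sense(): the state, without advancing time (a new reading comes with each control period).
- manip.snapshot(name): name is "scene" or "top" or "wrist"; returns the picture (384x512x3 uint8, red, green, blue); there is no depth.
- manip.get_calibration(name): a dict with "intrinsics" (3x3 intrinsics, pixels), "extrinsics" (4x4, takes a point from camera to world coordinates). Camera axes: x right, y up, looking along -z (the intrinsics and any distortion apply to the point x, -y, -z); pixel columns grow to the right and rows downward; lengths in m; the calibration is good to about 2 mm. A picture is of the moment at which its call begins: read the wrist's pose just before it. get_calibration takes no time and is no camera call; for the wrist camera it gives the pose at the moment of the call.
- manip.sign_off(): hands the job in, once; it reports no verdict.
The state is a dict: "t": time; "q": joint angles; "qd": joint speeds; "tau": joint torques, N m; "tcp_pos": TCP position; "tool_rot": TCP orientation; "force": force on the tool from outside, world axes, zero at the start; "ft_torque": the same for the moment, N m; "finger_gap": opening from 0.0 (shut) to 1.0 (fully open).
Only numpy, scipy, OpenCV 4.12 (cv2) and the standard library are available. Lean on these libraries where they do the work, as an engineer would, in place of code of your own. Each camera call takes 0.05 s, during which the arm holds its last target.

## Working session

There is one attempt and no reset: what is moved stays moved. The work goes in short steps, Python scripts to look and compute and a tool call to move; the robot and the scene stay as the last step left them, time stands still between calls to the robot, and variables do not carry over. Pictures are saved under pics/ and viewed, and the job is handed in when it is done.

Besides the shell and the picture viewer there is one more tool, called as a command line: name --pt "numbers of a row" for each row, then --argument value for the rest. apply_moves: Moves the arm, as the interface text tells. Its arguments: {"type":"object","properties":{"motion":{"type":"array"},"squeeze":{"type":"number"}},"required":["motion"]}

```bash
ls -la; mkdir -p pics; python3 - <<'E'
from station import manip
import cv2, numpy as np
s=manip.sense(); print({k:np.round(v,3).tolist() if not isinstance(v,(int,float)) else v for k,v in s.items()})
print(manip.grasp_offset)
for n in ["scene","top","wrist"]:
    c=manip.get_calibration(n); print(n,np.round(c["intrinsics"],2).tolist(),np.round(c["extrinsics"],4).tolist(),[k for k in c])
    im=manip.snapshot(n); cv2.imwrite(f"pics/{n}0.png",im[:,:,::-1])
E
```

```text
total 12
drwxr-xr-x  3 agent agent 4096 Dec  6 21:48 .
drwxr-xr-x 23 root  root  4096 Dec  6 21:48 ..
drwxr-xr-x  2 agent agent 4096 Dec  6 21:48 pics
{'t': 0.0, 'q': [0.963, 0.528, 1.434, -0.0, 1.181, -0.179], 'qd': [-0.0, -0.001, 0.001, 0.0, -0.001, 0.001], 'tau': [0.0, -44.235, -17.803, -0.0, 0.009, 0.0], 'tcp_pos': [0.259, 0.568, 0.23], 'tool_rot': [0.692, -0.151, 0.15, -0.69], 'force': [-0.312, -0.584, 0.614], 'ft_torque': [-0.02, 0.03, 0.003], 'finger_gap': 1.0011880001978382}
0.0187
scene [[497.52, 0.0, 263.94], [0.0, 497.52, 195.22], [0.0, 0.0, 1.0]] [[0.6631, 0.4449, -0.6019, -0.2894], [-0.7481, 0.3689, -0.5516, -0.8809], [-0.0234, 0.8161, 0.5775, 0.9203], [0.0, 0.0, 0.0, 1.0]] ['intrinsics', 'extrinsics']
top [[349.72, 0.0, 253.56], [0.0, 349.72, 196.37], [0.0, 0.0, 1.0]] [[-0.0157, 0.9825, -0.1859, 0.3662], [-0.9998, -0.0168, -0.0044, -0.125], [-0.0074, 0.1858, 0.9826, 1.139], [0.0, 0.0, 0.0, 1.0]] ['intrinsics', 'extrinsics']
wrist [[265.34, 0.0, 252.24], [0.0, 265.34, 189.73], [0.0, 0.0, 1.0]] [[0.4164, -0.8624, -0.288, 0.1853], [0.9092, 0.3942, 0.1341, 0.601], [-0.0021, -0.3177, 0.9482, 0.3733], [0.0, 0.0, 0.0, 1.0]] ['intrinsics', 'extrinsics']
```

View pics/scene0.png

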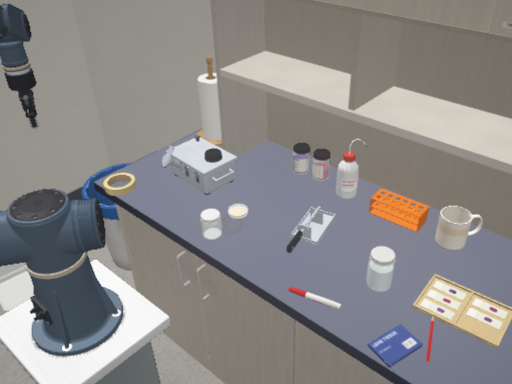

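View pics/top0.png

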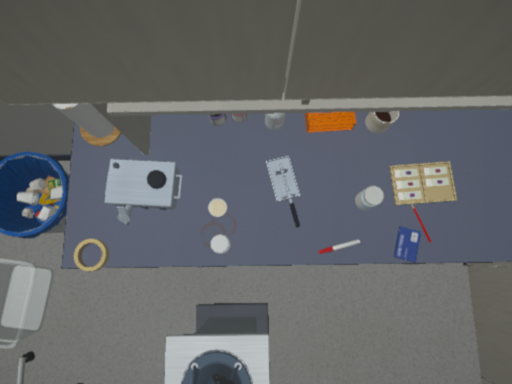

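View pics/wrist0.png

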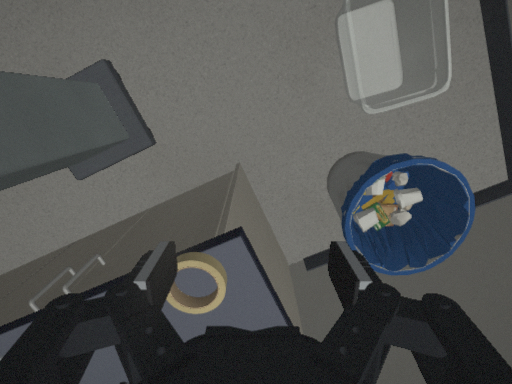

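The tank with its dip tube is at the left (top view about px 125,213). The rod in its tray is near (290,195), jars are at (220,243) and (370,197), and a dish sits near (217,207). I'll enlarge these regions to measure them.

```bash
python3 - <<'E'
import cv2
t=cv2.imread("pics/top0.png"); s=cv2.imread("pics/scene0.png")
cv2.imwrite("pics/c1.png",cv2.resize(t[150:260,95:245],None,fx=5,fy=5,interpolation=cv2.INTER_CUBIC))
cv2.imwrite("pics/c2.png",cv2.resize(t[145:235,250:330],None,fx=6,fy=6,interpolation=cv2.INTER_CUBIC))
cv2.imwrite("pics/c3.png",cv2.resize(s[125:245,155:275],None,fx=5,fy=5,interpolation=cv2.INTER_CUBIC))
cv2.imwrite("pics/c4.png",cv2.resize(s[195:260,275:345],None,fx=8,fy=8,interpolation=cv2.INTER_CUBIC))
E
```

```text
(no output)
```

View pics/c1.png

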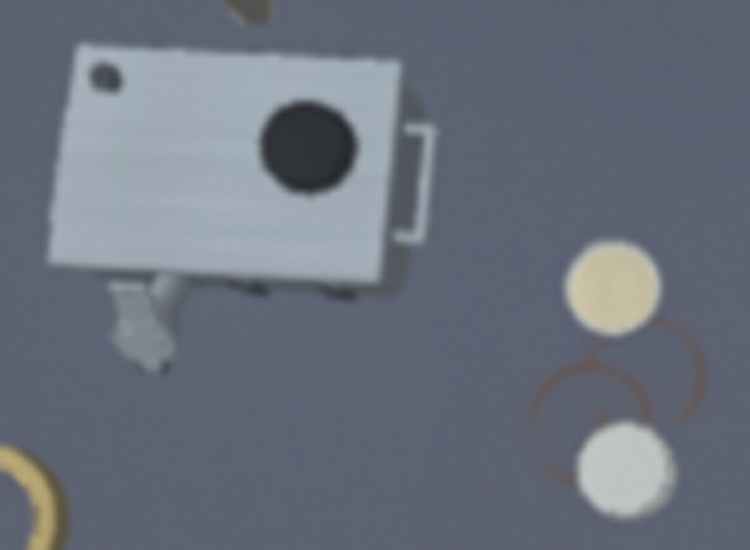

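View pics/c2.png

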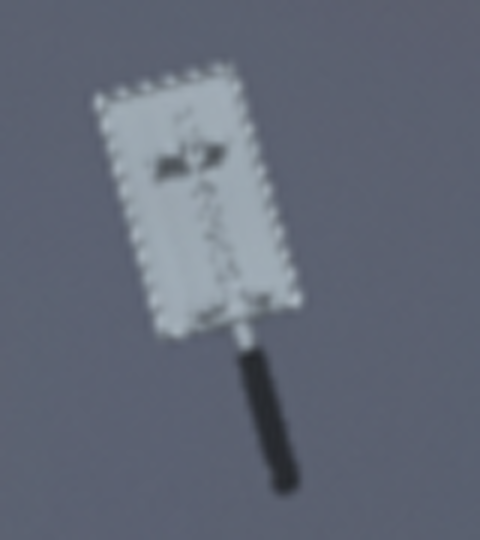

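View pics/c3.png

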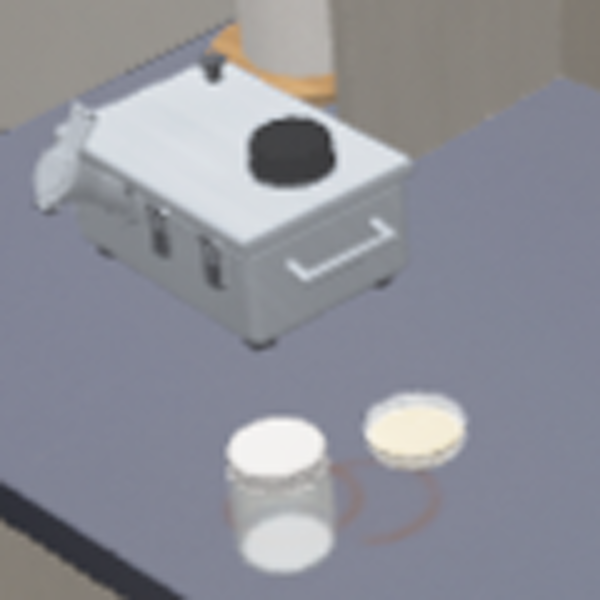

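View pics/c4.png

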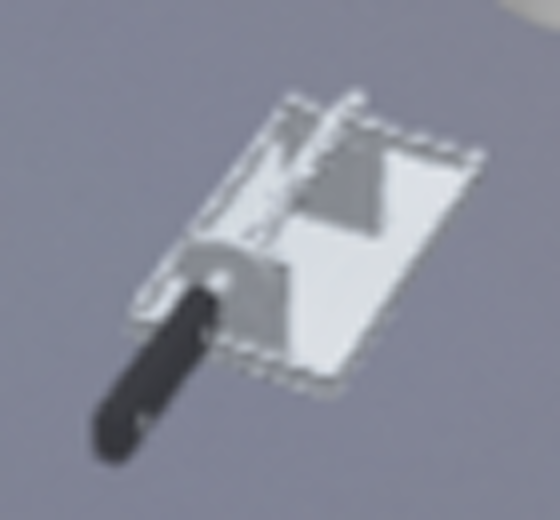

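```bash
cat > h.py <<'E'
import numpy as np, cv2
from station import manip
def ray(cal,px):
    K=np.array(cal["intrinsics"]);T=np.array(cal["extrinsics"])
    d=np.linalg.inv(K)@np.array([px[0],px[1],1.0]); d=np.array([d[0],-d[1],-d[2]])
    return T[:3,3],T[:3,:3]@d
def onz(cal,px,z):
    o,d=ray(cal,px); return o+d*(z-o[2])/d[2]
def proj(cal,P):
    K=np.array(cal["intrinsics"]);T=np.array(cal["extrinsics"])
    p=T[:3,:3].T@(np.array(P)-T[:3,3]); q=K@np.array([p[0],-p[1],-p[2]]); return q[:2]/q[2]
def tri(c1,p1,c2,p2):
    o1,d1=ray(c1,p1);o2,d2=ray(c2,p2)
    A=np.stack([d1,-d2],1); s=np.linalg.lstsq(A,o2-o1,rcond=None)[0]
    a=o1+d1*s[0];b=o2+d2*s[1]; return (a+b)/2,np.linalg.norm(a-b)
def fit2(loc,wor):
    loc=np.array(loc,float);wor=np.array(wor,float)
    a=loc-loc.mean(0);b=wor-wor.mean(0)
    th=np.arctan2((a[:,0]*b[:,1]-a[:,1]*b[:,0]).sum(),(a*b).sum())
    R=np.array([[np.cos(th),-np.sin(th)],[np.sin(th),np.cos(th)]])
    t=wor.mean(0)-R@loc.mean(0); return th,t,wor-(loc@R.T+t)
E
python3 - <<'E'
from h import *
np.set_printoptions(precision=4,suppress=True)
ct=manip.get_calibration("top");cs=manip.get_calibration("scene")
u=lambda x,y,f,ox,oy:((x+.5)/f-.5+ox,(y+.5)/f-.5+oy)
# tank lid (top)
P=[onz(ct,u(x,y,5,95,150),.095)[:2] for x,y in [(80,45),(402,62),(380,284),(48,264)]]
L=[(.18,.07),(.18,-.13),(.045,-.13),(.045,.07)]
th,t,r=fit2(L,P); print("tank top",np.array(P).round(4).tolist(),th,t,r*1e3)
# scene lid corners: far right (410,160), front right (250,243), front left(78,152)?, back left (205,65)
P=[onz(cs,u(x,y,5,155,125),.095)[:2] for x,y in [(410,160),(249,243)]]
print("scene corners",P, "pred", [np.array([[np.cos(th),-np.sin(th)],[np.sin(th),np.cos(th)]])@l+t for l in [(.18,-.13),(.045,-.13)]])
# tray
P=[onz(ct,u(x,y,6,250,145),.012)[:2] for x,y in [(95,97),(232,66),(301,303),(160,335)]]
L=[(.203,.04),(.203,-.04),(.061,-.04),(.061,.04)]
th2,t2,r2=fit2(L,P); print("tray top",th2,t2,r2*1e3)
P=[onz(cs,u(x,y,8,275,195),.012)[:2] for x,y in [(290,95),(485,153),(335,388),(132,318)]]
th3,t3,r3=fit2(L,P); print("tray scene",th3,t3,r3*1e3)
# handle in top: ends (252,350),(286,492) top height 0.056
for p in [(252,350),(286,490)]: print("handle",onz(ct,u(*p,6,250,145),.056))
for p in [(205,290),(115,450)]: print("handle sc",onz(cs,u(*p,8,275,195),.05))
print("cup lid",onz(ct,u(627,470,5,95,150),.075),onz(cs,u(277,445,5,155,125),.075))
print("dish",onz(ct,u(612,288,5,95,150),.015),onz(cs,u(415,427,5,155,125),.015))
print("fixjar",onz(ct,(373,196),.104))
# tube projections
R=np.array([[np.cos(th),-np.sin(th)],[np.sin(th),np.cos(th)]])
for nm,l in [("rimc",(0,0,.108)),("tab",(.029,0,.142)),("hinge",(-.0148,0,.0904))]:
    w=np.r_[R@l[:2]+t,l[2]]; print(nm,w,"c1px",(proj(ct,w)-[95,150])*5,"c3px",(proj(cs,w)-[155,125])*5, np.hypot(*w[:2]))
E
```

```text
tank top [[0.6909, 0.3225], [0.6763, 0.1215], [0.5371, 0.1312], [0.5528, 0.3337]] -0.07492571257770052 [0.5043 0.2656] [[ 1.8083  0.616 ]
 [ 2.2234 -0.9286]
 [-2.3866 -1.3357]
 [-1.6451  1.6484]]
scene corners [array([0.6761, 0.119 ]), array([0.5415, 0.1266])] pred [array([0.6741, 0.1225]), array([0.5395, 0.1326])]
tray top 0.23113744485861956 [ 0.5121 -0.2466] [[-0.5869 -0.3728]
 [-2.317   0.6163]
 [ 0.5111  0.0656]
 [ 2.3928 -0.3092]]
tray scene 0.24489629889237635 [ 0.5137 -0.2524] [[ 3.3441  1.4736]
 [ 1.3987  1.3033]
 [-4.1968 -1.411 ]
 [-0.5461 -1.3658]]
handle [ 0.5482 -0.2392  0.056 ]
handle [ 0.4746 -0.2541  0.056 ]
handle sc [ 0.5547 -0.2384  0.05  ]
handle sc [ 0.4713 -0.2666  0.05  ]
cup lid [ 0.424  -0.0166  0.075 ] [ 0.428  -0.0161  0.075 ]
dish [ 0.545  -0.0005  0.015 ] [ 0.5451 -0.0061  0.015 ]
fixjar [ 0.557  -0.4793  0.104 ]
rimc [0.5043 0.2656 0.108 ] c1px [145.6721 336.6922] c3px [ 52.7383 172.8218] 0.569998637514762
tab [0.5333 0.2634 0.142 ] c1px [130.279  279.5528] c3px [ 83.251  109.5844] 0.5947744330162352
hinge [0.4896 0.2667 0.0904] c1px [153.3634 364.7277] c3px [ 37.2724 205.3211] 0.5575114924176714
```

```bash
cat >> h.py <<'E'
from scipy.spatial.transform import Rotation as Ro
np.set_printoptions(precision=4,suppress=True)
def tool():
    s=manip.sense(); R=Ro.from_quat(s["tool_rot"]).as_matrix()
    return np.array(s["tcp_pos"]),R,np.arctan2(R[1,0],R[0,0]),s
def plan(P,yaw=None):
    p,R,y,s=tool(); d=R.T@(np.array(P)-p)/.03
    tw=0 if yaw is None else -np.degrees(yaw-y)/10
    print("units",d.round(3),"twist",round(tw,3),"from",p,"yaw",y,"t",s["t"],"F",np.round(s["force"],2),"gap",round(s["finger_gap"]*85.4,1))
E
python3 -c "
from h import *
plan([.550,.262,.231],-.075)"
```

```text
units [13.047 -0.01  -5.25 ] twist -2.027 from [0.2595 0.568  0.2306] yaw -0.4287557903481341 t 0.15 F [ 0.08  0.42 -0.44] gap 85.3
```

apply_moves --pt "0 2 0 -0.8 0" --pt "0 4 0 -1.6 -1" --pt "0 6 0 -2.4 -2" --pt "0 8 0 -3.2 -2.03" --pt "0 9.5 0 -3.9 -2.03" --pt "0 11 0 -4.5 -2.03" --pt "0 12.2 0 -5 -2.03" --pt "0 13.05 0 -5.25 -2.03" --pt "0 13.05 0 -5.25 -2.03" --pt "0 13.05 0 -5.25 -2.03"

```text
t: 1.4
tcp_pos: [0.5494, 0.2628, 0.2309]
tool_rot: [-0.707, 0.027, -0.026, 0.707]
force: [0.5, -0.4, 0.6]
finger_gap: 0.002
```

```bash
python3 - <<'E'
from h import *
plan([.550,.262,.231],-.075)
import pickle
c=manip.get_calibration("wrist"); im=manip.snapshot("wrist"); cv2.imwrite("pics/w1.png",im[:,:,::-1]); pickle.dump(c,open("w1.pkl","wb"))
t=np.array([.5043,.2656]);th=-.075;R=np.array([[np.cos(th),-np.sin(th)],[np.sin(th),np.cos(th)]])
for nm,l in [("rimc",(0,0,.108)),("tab",(.029,0,.142)),("hinge",(-.0148,0,.0904)),("lidFL",(.045,.07,.095)),("lidFR",(.045,-.13,.095))]:
    w=np.r_[R@l[:2]+t,l[2]]; print(nm,proj(c,w))
E
```

```text
units [ 0.021 -0.002 -0.024] twist 0.004 from [0.5494 0.2628 0.2309] yaw -0.07438018822621753 t 1.4 F [ 0.53 -0.36  0.56] gap 0.2
rimc [252.9052 139.6623]
tab [252.9441 177.0614]
hinge [252.8875 122.9728]
lidFL [316.8597 179.5207]
lidFR [134.0463 179.4948]
```

View pics/w1.png

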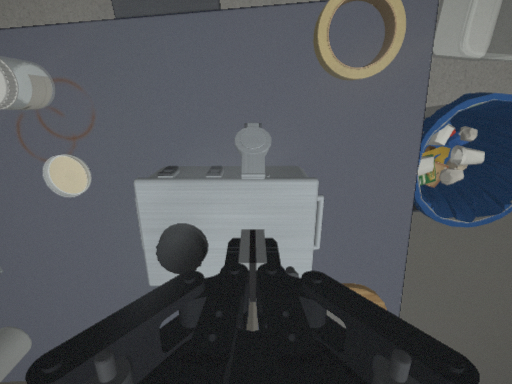

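The wrist view agrees with the estimate: the cap disc is at (253,141), the tab's end at (253,178) and the hinge at (253,123), within 1–2 px of the prediction. Next I lower the closed fingers behind the tab and draw them back.

apply_moves --pt "0 0.12 0.8 0 0" --pt "0 0.12 1.8 0 0" --pt "0 0.12 2.7 0 0" --pt "0 0.12 3.47 0 0" --pt "0 0.12 3.47 0 0"

```text
t: 2.08
tcp_pos: [0.5515, 0.2628, 0.1255]
tool_rot: [0.707, -0.027, 0.024, -0.706]
force: [-0.4, 0.3, -0.6]
finger_gap: -0.002
```

apply_moves --pt "0 -0.3 0 0 0" --pt "0 -0.7 0 0 0" --pt "0 -1.1 0 0 0" --pt "0 -1.5 0 0 0" --pt "0 -1.9 0 0 0" --pt "0 -2.3 0 0 0" --pt "0 -2.65 0 0 0" --pt "0 -2.65 0 0 0" --pt "0 -2.65 0 0 0"

```text
t: 3.2
tcp_pos: [0.4753, 0.2682, 0.1273]
tool_rot: [-0.707, 0.026, -0.027, 0.707]
force: [-0.1, -0.8, -0.0]
finger_gap: 0.005
```

```bash
python3 - <<'E'
from h import *
plan([.550,.262,.231],-.075)
for n in ("scene","wrist"):
    im=manip.snapshot(n)[:,:,::-1]
    cv2.imwrite(f"pics/{n}2.png",im if n=="wrist" else cv2.resize(im[100:250,130:280],None,fx=4,fy=4,interpolation=cv2.INTER_CUBIC))
E
```

```text
units [ 2.503 -3.454 -0.019] twist 0.003 from [0.4753 0.2682 0.1273] yaw -0.07446048808195838 t 3.2 F [-0.11 -0.83 -0.05] gap 0.5
```

View pics/scene2.png

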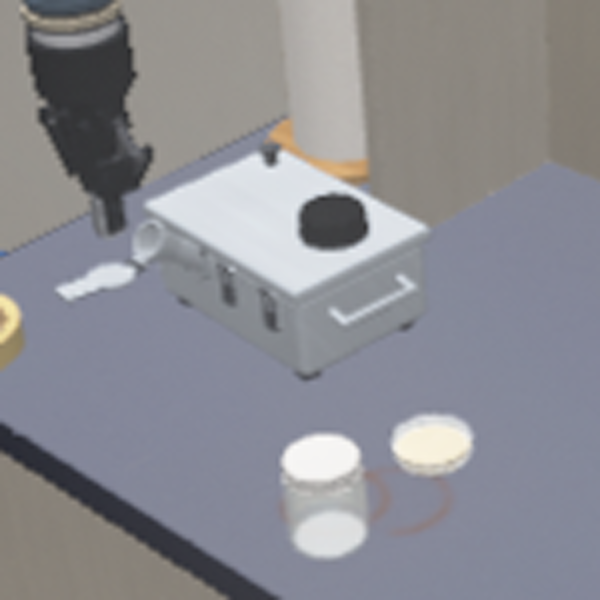

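View pics/wrist2.png

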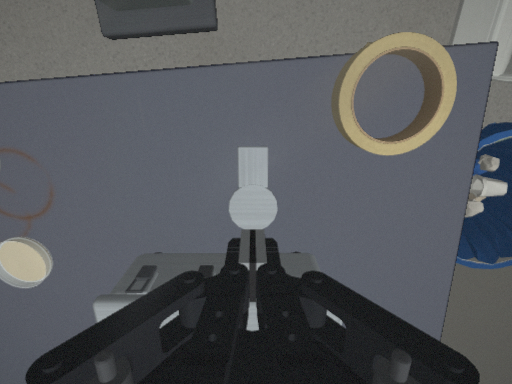

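The cap now hangs open: disc at (253,207) and tab at (253,165) in the wrist view, pointing toward the robot. I'll rise and look at the bare mouth.

apply_moves --pt "0 0 -1.6 0 0" --pt "0 0 -3.4 0 0" --pt "60 1 -3.8 0 0" --pt "60 2 -3.8 0 0" --pt "60 2.5 -3.8 0 0" --pt "60 2.5 -3.8 0 0" --pt "60 2.5 -3.8 0 0"

```text
t: 4.18
tcp_pos: [0.5481, 0.2624, 0.2404]
tool_rot: [0.707, -0.027, 0.025, -0.706]
force: [0.3, 0.3, -0.6]
finger_gap: 0.706
```

```bash
python3 - <<'E'
from h import *
plan([.550,.262,.231],-.075)
c=manip.get_calibration("wrist")
im=manip.snapshot("wrist")[:,:,::-1]; cv2.imwrite("pics/w3.png",im)
cv2.imwrite("pics/w3c.png",cv2.resize(im[80:200,180:330],None,fx=5,fy=5,interpolation=cv2.INTER_CUBIC))
t=np.array([.5043,.2656]);th=-.075;R=np.array([[np.cos(th),-np.sin(th)],[np.sin(th),np.cos(th)]])
for nm,l in [("rimc",(0,0,.108)),("rimL",(0,.0165,.108)),("rimR",(0,-.0165,.108)),("up",(.0165*.643,0,.108+.0165*.766)),("dn",(-.0165*.643,0,.108-.0165*.766)),("hinge",(-.0148,0,.0904)),("lidFL",(.045,.07,.095)),("lidFR",(.045,-.13,.095))]:
    w=np.r_[R@l[:2]+t,l[2]]; p=proj(c,w);print(nm,p,(p-[180,80])*5+2)
E
```

```text
units [ 0.066  0.314 -0.008] twist 0.004 from [0.5481 0.2624 0.2404] yaw -0.07432237090923542 t 4.175 F [ 0.29  0.25 -0.59] gap 60.3
rimc [253.4302 139.803 ] [369.1509 301.0149]
rimL [269.4565 139.806 ] [449.2824 301.0301]
rimR [237.4064 139.8   ] [289.0322 300.9998]
up [253.4514 152.2664] [369.2568 363.332 ]
dn [253.4103 128.1044] [369.0515 242.5221]
hinge [253.4029 123.6815] [369.0143 220.4074]
lidFL [315.3283 178.4196] [678.6413 494.098 ]
lidFR [138.3236 178.3522] [-206.3818  493.7611]
```

View pics/w3c.png

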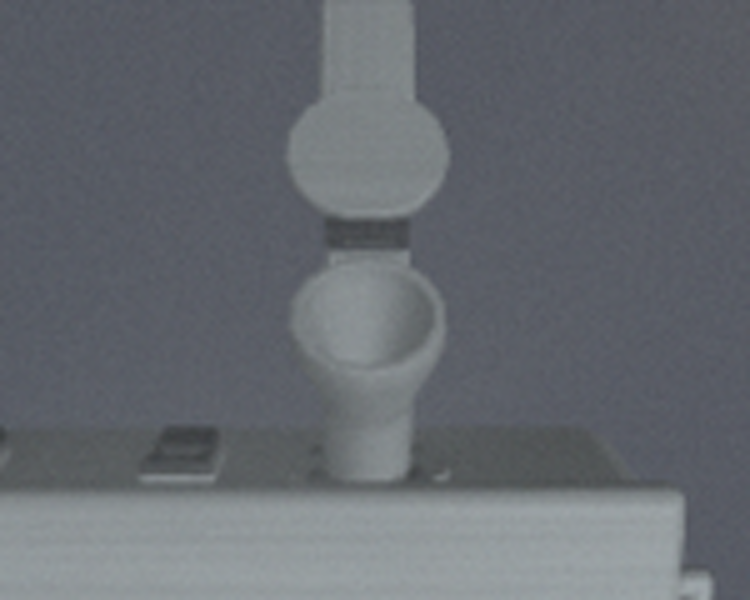

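The mouth is open. The rim spans columns 289–446 of the crop (centre 368, predicted 369) and sits about 2 px toward the tank, so I take the rim centre as (0.5065, 0.2655). Now to the rod.

```bash
python3 -c "
from h import *
plan([.508,-.249,.20],.237)"
```

```text
units [ -0.067   1.365 -17.101] twist -1.783 from [0.5481 0.2625 0.2406] yaw -0.07412141599587216 t 4.225 F [ 0.78 -0.14 -0.27] gap 59.9
```

apply_moves --pt "60 0 0 -1.5 0" --pt "60 0 0 -3.5 0" --pt "60 0 0 -5.5 0" --pt "60 0 0 -7.5 -1" --pt "60 0 0 -9.5 -1.78" --pt "60 0 0 -11.5 -1.78" --pt "60 0 0.4 -13.5 -1.78" --pt "60 0 0.8 -15.2 -1.78" --pt "60 -0.05 1.2 -16.5 -1.78" --pt "60 -0.07 1.36 -17.1 -1.78" --pt "60 -0.07 1.36 -17.1 -1.78" --pt "60 -0.07 1.36 -17.1 -1.78"

```text
t: 5.72
tcp_pos: [0.5093, -0.2472, 0.2008]
tool_rot: [-0.702, -0.084, 0.084, 0.702]
force: [-0.6, -0.2, -0.2]
finger_gap: 0.7
```

```bash
python3 - <<'E'
from h import *
plan([.508,-.249,.20],.237)
c=manip.get_calibration("wrist")
im=manip.snapshot("wrist")[:,:,::-1]; cv2.imwrite("pics/w4.png",im)
import pickle; pickle.dump(c,open("w4.pkl","wb"))
t=np.array([.513,-.249]);th=.237;R=np.array([[np.cos(th),-np.sin(th)],[np.sin(th),np.cos(th)]])
for nm,l in [("grip",(0,0,.056)),("rear",(-.039,0,.056)),("front",(.039,0,.056)),("collar",(.06,0,.063))]:
    w=np.r_[R@l[:2]+t,l[2]]; p=proj(c,w);print(nm,p)
E
```

```text
units [-0.056  0.026 -0.046] twist 0.003 from [ 0.5093 -0.2472  0.2008] yaw 0.2375111609564968 t 5.725 F [-0.55 -0.16 -0.17] gap 59.8
grip [250.938  180.2927]
rear [250.8768 145.739 ]
front [250.9942 212.1024]
collar [250.995  230.9152]
```

View pics/w4.png

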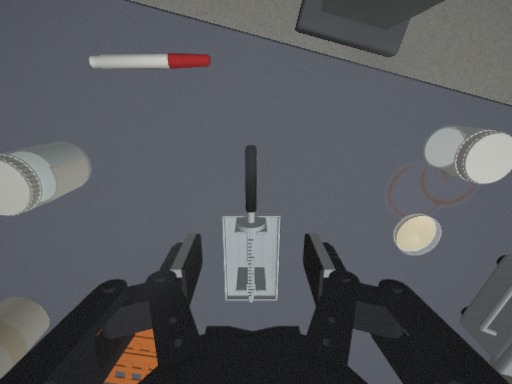

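The handle runs from (251,146) to (250,212), within 1 px of the prediction. Descending and gripping its middle.

apply_moves --pt "60 0.1 1 -0.09 0" --pt "60 0.1 2.5 -0.09 0" --pt "60 0.1 4 -0.09 0" --pt "60 0.1 5.2 -0.09 0" --pt "60 0.1 5.8 -0.09 0" --pt "60 0.1 5.8 -0.09 0" --pt "30 0.1 5.8 -0.09 0" --pt "10 0.1 5.8 -0.09 0" --pt "5 0.1 5.8 -0.09 0" --pt "5 0.1 5.8 -0.09 0" --pt "5 0.1 5.8 -0.09 0" --pt "5 0.1 5.8 -0.09 0" --squeeze 40

```text
t: 7.28
tcp_pos: [0.5132, -0.2508, 0.0271]
tool_rot: [0.702, 0.084, -0.083, -0.702]
force: [0.6, 2.7, 5.7]
finger_gap: 0.148
```

```bash
python3 - <<'E'
from h import *
plan([.513,-.249,.20],.237)
E
```

```text
units [ 0.012 -5.765  0.058] twist -0.005 from [ 0.5132 -0.2508  0.0271] yaw 0.23620873849987134 t 7.275 F [0.57 2.67 5.73] gap 12.7
```

apply_moves --pt "5 0 -0.5 0.08 0" --pt "5 0 -1.2 0.08 0" --pt "5 0 -2.2 0.08 0" --pt "5 0 -3.4 0.08 0" --pt "5 0 -4.6 0.08 0" --pt "5 0 -5 0.08 0" --pt "5 0 -5 0.08 0"

```text
t: 8.15
tcp_pos: [0.5121, -0.2487, 0.1769]
tool_rot: [0.703, 0.083, -0.083, -0.702]
force: [-0.3, -0.8, -1.7]
finger_gap: 0.146
```

```bash
python3 - <<'E'
from h import *
plan([.513,-.249,.20],.237)
im=manip.snapshot("wrist")[:,:,::-1]; cv2.imwrite("pics/w5.png",im)
im=manip.snapshot("scene")[:,:,::-1]; cv2.imwrite("pics/s5.png",cv2.resize(im[120:270,250:400],None,fx=4,fy=4,interpolation=cv2.INTER_CUBIC))
E
```

```text
units [ 0.027 -0.772 -0.017] twist -0.005 from [ 0.5121 -0.2487  0.1769] yaw 0.2360435949830437 t 8.15 F [-0.34 -0.79 -1.71] gap 12.5
```

View pics/w5.png

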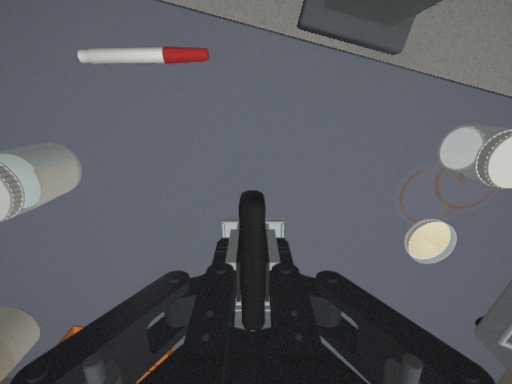

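View pics/s5.png

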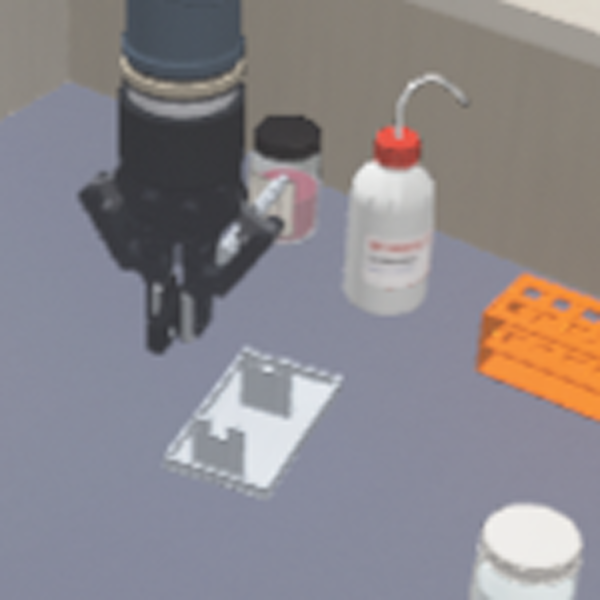

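```bash
python3 - <<'E'
from h import *
p,R,y,s=tool(); c=manip.get_calibration("scene"); g=p+[0,0,.0187]
for a in (-40,-20,-10,0,10):
    r=np.radians(a); d=np.array([np.cos(y)*np.cos(r),np.sin(y)*np.cos(r),np.sin(r)])
    print(a,[((proj(c,g+L*d)-[250,120])*4).round(0) for L in (-.039,.06,.175)])
E
```

```text
-40 [array([154., 298.]), array([204., 317.]), array([253., 337.])]
-20 [array([149., 319.]), array([211., 287.]), array([273., 254.])]
-10 [array([148., 330.]), array([213., 272.]), array([279., 213.])]
0 [array([147., 339.]), array([214., 258.]), array([282., 174.])]
10 [array([148., 347.]), array([213., 245.]), array([283., 138.])]
```

The rod stays level in the grip (tip at crop px 288,180, level prediction 282,174). The tool can only point down, so I'll tilt the rod by letting it pivot about the jaw axis, using the funnel to hold the tip. First I carry it over.

```bash
python3 -c "
from h import *
plan([.46,0.02,.19],-.075)
plan([.302,.281,.17],-.075)"
```

```text
units [ 0.428 -0.478  9.086] twist 1.782 from [ 0.5112 -0.248   0.1751] yaw 0.236053513876168 t 8.25 F [-0.03  0.82 -0.92] gap 12.2
units [-2.656  0.215 18.775] twist 1.782 from [ 0.5112 -0.248   0.1751] yaw 0.236053513876168 t 8.25 F [-0.03  0.82 -0.92] gap 12.2
```

apply_moves --pt "5 0.1 -0.4 1 0" --pt "5 0.2 -0.4 2.5 0" --pt "5 0.3 -0.4 4.2 0.4" --pt "5 0.4 -0.4 6 1" --pt "5 0.4 -0.4 7.7 1.6" --pt "5 0.3 -0.4 9.3 1.78" --pt "5 -0.2 -0.4 11 1.78" --pt "5 -0.8 -0.3 12.8 1.78" --pt "5 -1.4 -0.1 14.6 1.78" --pt "5 -2 0.1 16.4 1.78" --pt "5 -2.4 0.2 17.9 1.78" --pt "5 -2.66 0.22 18.78 1.78" --squeeze 60

```text
t: 9.75
tcp_pos: [0.3003, 0.2815, 0.1683]
tool_rot: [0.707, -0.027, 0.024, -0.706]
force: [0.3, -0.4, -0.8]
finger_gap: 0.141
```

apply_moves --pt "5 0 0 0 0" --pt "5 0 0 0 0"

```text
t: 10.0
tcp_pos: [0.3027, 0.2799, 0.1691]
tool_rot: [0.707, -0.027, 0.026, -0.706]
force: [0.6, -0.4, -0.9]
finger_gap: 0.14
```

```bash
python3 - <<'E'
from h import *
plan([.302,.281,.0893],-.075)
p,R,y,s=tool(); c=manip.get_calibration("scene"); g=p+[0,0,.0187]
for a in (-40,-20,-10,0):
    r=np.radians(a); d=np.array([np.cos(y)*np.cos(r),np.sin(y)*np.cos(r),np.sin(r)])
    print(a,[((proj(c,g+L*d)-[80,100])*4).round(0) for L in (-.039,.06,.175)])
print(proj(c,[.5065,.2655,.108])*4-[320,400])
im=manip.snapshot("scene")[:,:,::-1]; cv2.imwrite("pics/s6.png",cv2.resize(im[100:230,80:260],None,fx=4,fy=4,interpolation=cv2.INTER_CUBIC))
E
```

```text
units [-0.021  2.661  0.037] twist 0.004 from [0.3027 0.2799 0.1691] yaw -0.0743812942663835 t 10.0 F [ 0.59 -0.41 -0.95] gap 12.0
-40 [array([ 47., 235.]), array([160., 270.]), array([276., 307.])]
-20 [array([ 42., 253.]), array([167., 244.]), array([299., 235.])]
-10 [array([ 42., 262.]), array([168., 231.]), array([302., 198.])]
0 [array([ 43., 270.]), array([167., 218.]), array([299., 162.])]
[344.3687 237.2005]
```

View pics/s6.png

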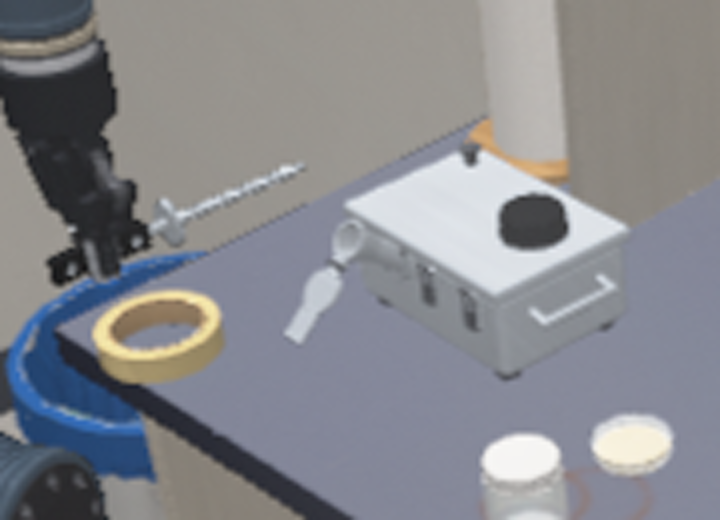

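The tip (305,167) and rim (349,240) share the same camera bias of about (5,4) crop px, so they are consistent and the rod is level. Next I descend and enter the funnel by about 10 mm.

apply_moves --pt "5 0 1 0.03 0" --pt "5 0 2.2 0.03 0" --pt "5 0 2.6 0.03 0" --pt "5 0.4 2.6 0.03 0" --pt "5 0.8 2.6 0.03 0" --pt "5 1.1 2.6 0.03 0" --pt "5 1.3 2.6 0.03 0" --pt "5 1.3 2.6 0.03 0" --squeeze 40

```text
t: 11.05
tcp_pos: [0.3425, 0.2786, 0.0922]
tool_rot: [-0.706, 0.026, -0.027, 0.707]
force: [0.0, -0.6, -1.5]
finger_gap: 0.139
```

```bash
python3 - <<'E'
from h import *
plan([.3420,.2779,.091],-.075)
p,R,y,s=tool(); c=manip.get_calibration("scene"); g=p+[0,0,.0187]
d=np.array([np.cos(y),np.sin(y),0]); print(((proj(c,g+.175*d)-[100,110])*6).round(0), (proj(c,[.5065,.2655,.108])-[100,110])*6)
im=manip.snapshot("scene")[:,:,::-1]; cv2.imwrite("pics/s7.png",cv2.resize(im[110:200,100:220],None,fx=6,fy=6,interpolation=cv2.INTER_CUBIC))
E
```

```text
units [-0.015  0.039 -0.025] twist -0.0 from [0.3425 0.2786 0.0922] yaw -0.07500999572419248 t 11.05 F [ 0.05 -0.58 -1.54] gap 11.9
[411. 283.] [396.5531 295.8007]
```

View pics/s7.png

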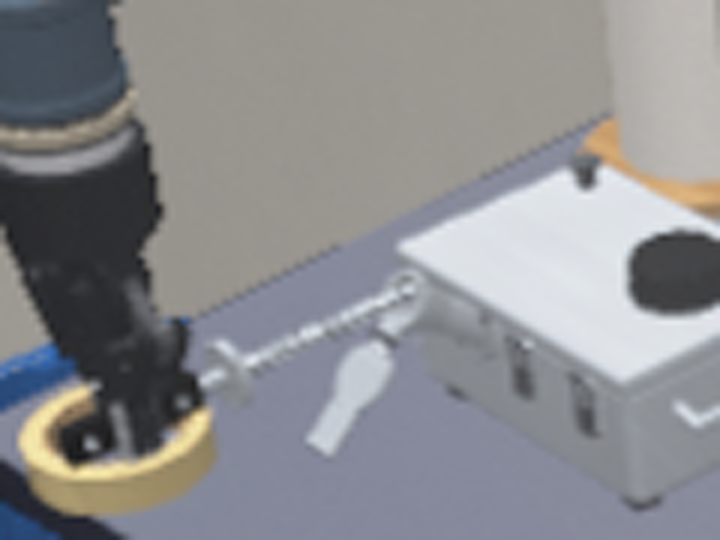

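The tip is inside the mouth, at about (410,285), with no contact force. Next I arc up about the tip with a light grip, in stages.

apply_moves --pt "5 0 -0.15 0 0" --pt "5 0.02 -0.4 0 0" --pt "5 0.05 -0.7 0 0" --pt "5 0.09 -1.0 0 0" --pt "5 0.09 -1.0 0 0" --squeeze 20

```text
t: 11.72
tcp_pos: [0.343, 0.278, 0.1223]
tool_rot: [0.707, -0.027, 0.026, -0.706]
force: [-5.1, 1.7, -2.5]
finger_gap: 0.14
```

```bash
python3 - <<'E'
from h import *
plan([.3420,.2779,.091],-.075)
im=manip.snapshot("scene")[:,:,::-1]; cv2.imwrite("pics/s8.png",cv2.resize(im[110:200,100:220],None,fx=6,fy=6,interpolation=cv2.INTER_CUBIC))
E
```

```text
units [-0.031  1.043 -0.006] twist 0.002 from [0.343  0.278  0.1223] yaw -0.07468190129217576 t 11.725 F [-5.09  1.71 -2.48] gap 11.9
```

View pics/s8.png

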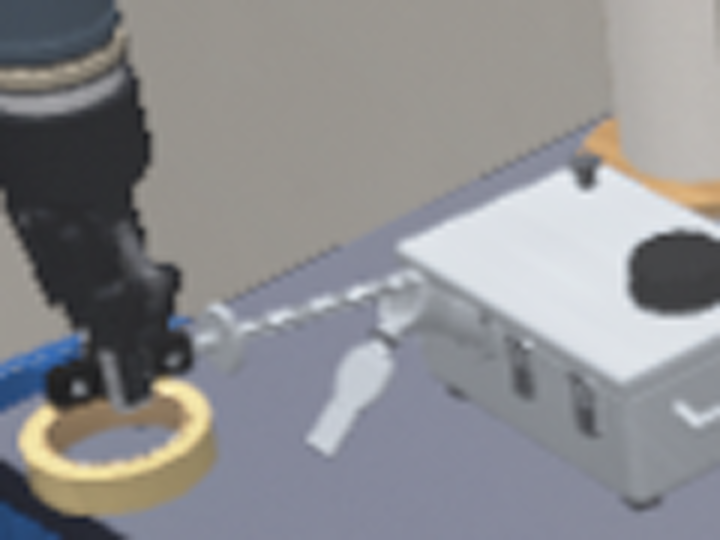

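apply_moves --pt "5 0.04 -0.25 0 0" --pt "5 0.1 -0.5 0 0" --pt "5 0.17 -0.75 0 0" --pt "5 0.25 -0.98 0 0" --pt "5 0.34 -1.22 0 0" --pt "5 0.44 -1.45 0 0" --pt "5 0.55 -1.68 0 0" --pt "5 0.67 -1.9 0 0" --pt "5 0.67 -1.9 0 0"

```text
t: 12.9
tcp_pos: [0.3655, 0.2769, 0.1794]
tool_rot: [-0.706, 0.026, -0.027, 0.707]
force: [-2.6, 0.5, -2.8]
finger_gap: 0.142
```

```bash
python3 - <<'E'
from h import *
plan([.3420,.2779,.091],-.075)
im=manip.snapshot("scene")[:,:,::-1]; cv2.imwrite("pics/s9.png",cv2.resize(im[110:200,100:220],None,fx=6,fy=6,interpolation=cv2.INTER_CUBIC))
E
```

```text
units [-0.791  2.946 -0.029] twist 0.001 from [0.3655 0.2769 0.1794] yaw -0.07487037846823617 t 12.9 F [-2.61  0.52 -2.83] gap 12.1
```

View pics/s9.png

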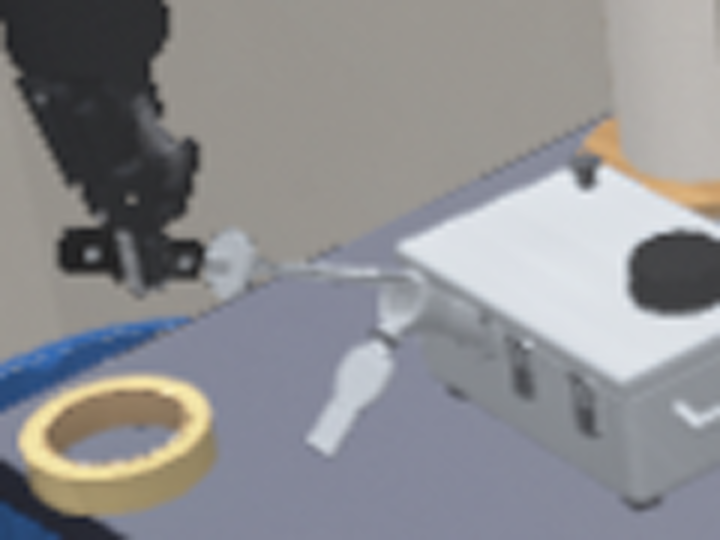

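apply_moves --pt "5 0.13 -0.22 0 0" --pt "5 0.27 -0.43 0 0" --pt "5 0.42 -0.64 0 0" --pt "5 0.58 -0.84 0 0" --pt "5 0.7 -0.98 0 0" --pt "5 0.7 -0.98 0 0"

```text
t: 13.7
tcp_pos: [0.3861, 0.2754, 0.2087]
tool_rot: [-0.706, 0.026, -0.027, 0.707]
force: [-1.6, -0.1, -2.1]
finger_gap: 0.138
```

```bash
python3 - <<'E'
from h import *
plan([.3420,.2779,.091],-.075)
p,R,y,s=tool(); c=manip.get_calibration("scene"); g=p+[0,0,.0187]
for a in (-45,-40,-35,-30):
    r=np.radians(a); d=np.array([np.cos(y)*np.cos(r),np.sin(y)*np.cos(r),np.sin(r)])
    print(a,[((proj(c,g+L*d)-[100,110])*6+[8,6]).round(0) for L in (-.039,.057,.175)])
im=manip.snapshot("scene")[:,:,::-1]; cv2.imwrite("pics/s10.png",cv2.resize(im[90:200,100:220],None,fx=6,fy=6,interpolation=cv2.INTER_CUBIC)[120:])
im=manip.snapshot("wrist")[:,:,::-1]; cv2.imwrite("pics/w10.png",im)
E
```

```text
units [-1.477  3.92  -0.027] twist 0.002 from [0.3861 0.2754 0.2087] yaw -0.07467182330194821 t 13.7 F [-1.61 -0.06 -2.08] gap 11.8
-45 [array([102., 153.]), array([249., 226.]), array([409., 306.])]
-40 [array([ 98., 159.]), array([253., 217.]), array([422., 281.])]
-35 [array([ 96., 166.]), array([257., 208.]), array([434., 255.])]
-30 [array([ 94., 172.]), array([260., 199.]), array([443., 228.])]
```

View pics/s10.png

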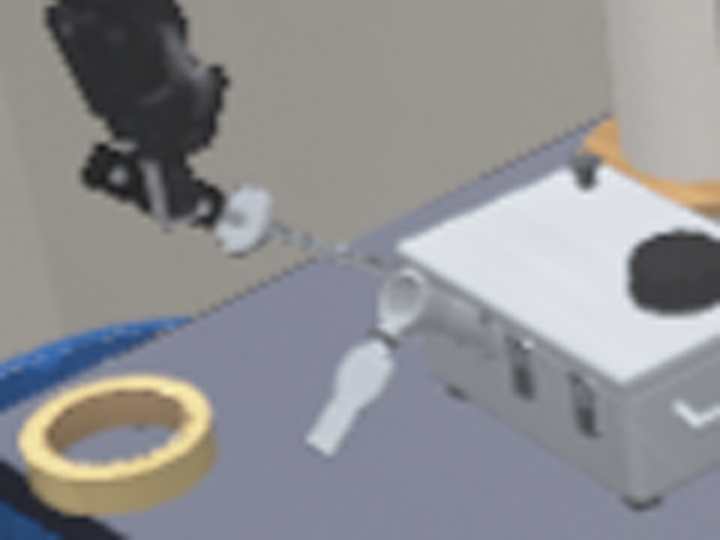

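View pics/w10.png

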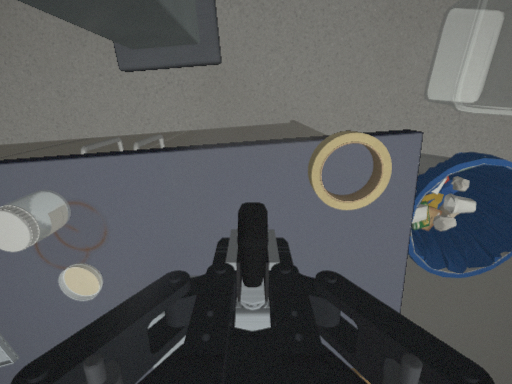

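```bash
python3 - <<'E'
from h import *
c=manip.get_calibration("scene"); b=np.array([1.3,1.])
o=np.array([145,135])
im=manip.snapshot("scene")[:,:,::-1]
big=cv2.resize(im[135:175,145:195],None,fx=14,fy=14,interpolation=cv2.INTER_LANCZOS4)
cv2.imwrite("pics/s11.png",big)
u=np.array([.9972,-.0749,0]); v=np.array([.0749,.9972,0]); rc=np.array([.5065,.2655,.108])
xs=.643*u+np.array([0,0,.766])
for nm,P in [("rc",rc),("up",rc+.0165*xs),("dn",rc-.0165*xs),("L",rc+.0165*v),("Rr",rc-.0165*v)]: print(nm,((proj(c,P)+b-o+.5)*14).round())
p,R,y,s=tool(); g=p+[0,0,.0187]
for a in (-42,-40,-38,-35):
    r=np.radians(a); d=np.cos(r)*u+[0,0,np.sin(r)]
    print(a,[((proj(c,g+L*d)+b-o+.5)*14).round(0) for L in (.06,.14,.16,.175)], "tip local", ((g+.175*d-rc)@u).round(4),((g+.175*d-rc)@v).round(4),(g+.175*d-rc)[2].round(4))
E
```

```text
rc [320. 361.]
up [352. 296.]
dn [289. 426.]
L [279. 335.]
Rr [363. 387.]
-42 [array([-27., 177.]), array([240., 291.]), array([304., 317.]), array([351., 337.])] tip local 0.0092 0.0008 0.002
-40 [array([-22., 169.]), array([250., 271.]), array([315., 295.]), array([362., 313.])] tip local 0.0132 0.0008 0.0066
-38 [array([-18., 160.]), array([259., 251.]), array([325., 273.]), array([373., 289.])] tip local 0.017 0.0008 0.0114
-35 [array([-13., 146.]), array([272., 221.]), array([339., 239.]), array([389., 252.])] tip local 0.0225 0.0008 0.0188
```

View pics/s11.png

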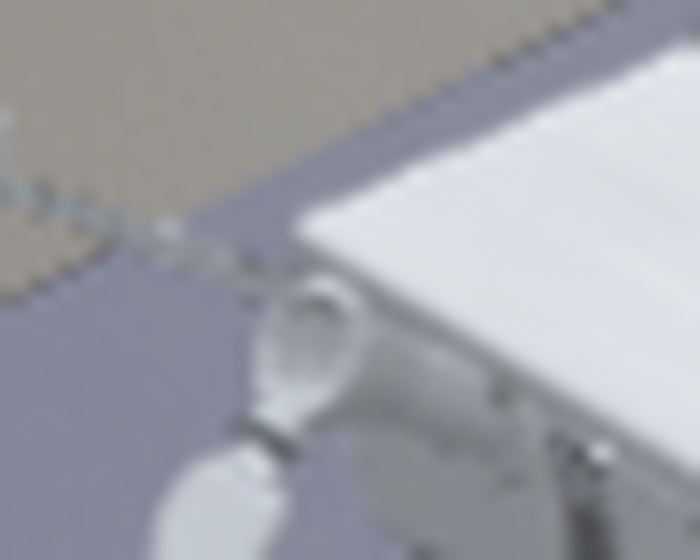

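The rod's slope matches 40°, and the tip sits just inside the funnel at its upper wall (dark spot near (325,305), in line with the rod). I'll shift 11 mm down the mouth slope to centre it, then slide in along the bore.

apply_moves --pt "5 -0.12 0.14 0 0" --pt "5 -0.23 0.28 0 0" --pt "5 -0.23 0.28 0 0" --pt "5 -0.04 0.44 0 0" --pt "5 0.15 0.6 0 0" --pt "5 0.34 0.76 0 0" --pt "5 0.54 0.92 0 0" --pt "5 0.54 0.92 0 0" --squeeze 30

```text
t: 14.85
tcp_pos: [0.402, 0.2739, 0.1801]
tool_rot: [0.707, -0.027, 0.026, -0.707]
force: [0.1, -0.4, -0.9]
finger_gap: 0.141
```

```bash
python3 - <<'E'
from h import *
plan([.3420,.2779,.091],-.075)
c=manip.get_calibration("scene"); b=np.array([1.,.5])
o=np.array([115,115])
im=manip.snapshot("scene")[:,:,::-1]
cv2.imwrite("pics/s12.png",cv2.resize(im[115:180,115:195],None,fx=9,fy=9,interpolation=cv2.INTER_LANCZOS4))
u=np.array([.9972,-.0749,0]); p,R,y,s=tool(); g=p+[0,0,.0187]
for a in (-50,-45,-40,-35):
    r=np.radians(a); d=np.cos(r)*u+[0,0,np.sin(r)]
    print(a,[((proj(c,g+L*d)+b-o+.5)*9).round(0) for L in (.06,.14,.175)])
E
```

```text
units [-2.004  2.971 -0.016] twist -0.0 from [0.402  0.2739 0.1801] yaw -0.07501387783566096 t 14.85 F [ 0.07 -0.39 -0.89] gap 12.0
-50 [array([292., 367.]), array([443., 463.]), array([506., 502.])]
-45 [array([300., 354.]), array([461., 433.]), array([528., 466.])]
-40 [array([307., 340.]), array([477., 402.]), array([547., 428.])]
-35 [array([313., 326.]), array([491., 371.]), array([564., 390.])]
```

View pics/s12.png

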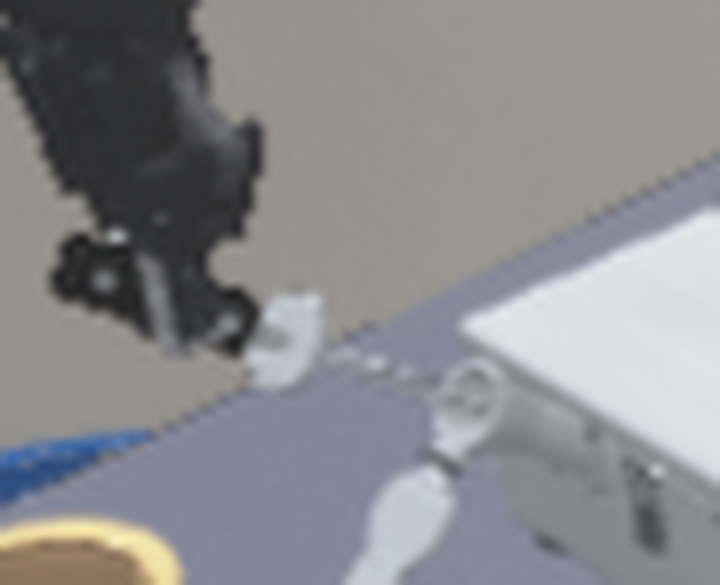

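apply_moves --pt "5 0.2 0.17 0 0" --pt "5 0.42 0.35 0 0" --pt "5 0.63 0.53 0 0" --pt "5 0.84 0.71 0 0" --pt "5 1.05 0.88 0 0" --pt "5 1.26 1.06 0 0" --pt "5 1.26 1.06 0 0"

```text
t: 15.78
tcp_pos: [0.4397, 0.2711, 0.1483]
tool_rot: [0.707, -0.027, 0.026, -0.707]
force: [0.7, 0.1, -1.5]
finger_gap: 0.139
```

```bash
python3 - <<'E'
from h import *
plan([.3420,.2779,.091],-.075)
im=manip.snapshot("scene")[:,:,::-1]
cv2.imwrite("pics/s13.png",cv2.resize(im[115:180,115:195],None,fx=9,fy=9,interpolation=cv2.INTER_LANCZOS4))
u=np.array([.9972,-.0749,0]); p,R,y,s=tool(); g=p+[0,0,.0187]; d=np.array([.5065,.2655,.108])-g; X=d@u
print("to seat",X*.766-d[2]*.643-.06,"lat",-(X*.643+d[2]*.766))
E
```

```text
units [-3.262  1.912 -0.018] twist 0.0 from [0.4397 0.2711 0.1483] yaw -0.07492915441013788 t 15.775 F [ 0.74  0.14 -1.48] gap 11.9
to seat 0.02973353403953352 lat 0.0020311715658249824
```

View pics/s13.png

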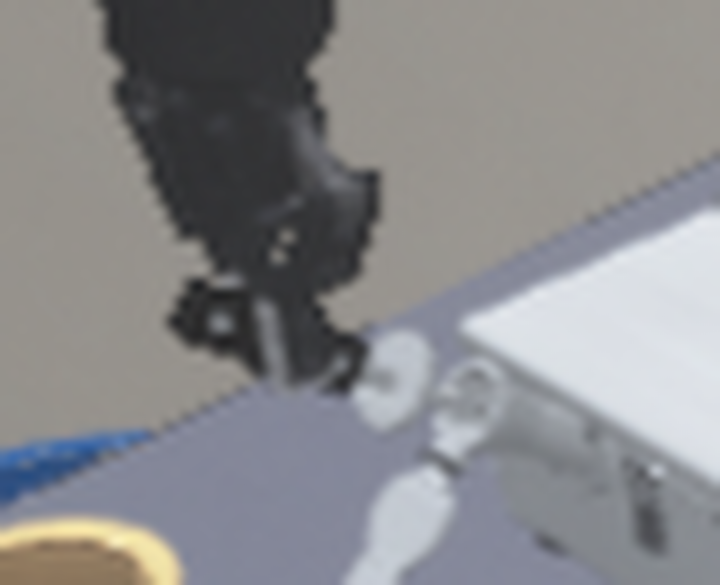

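apply_moves --pt "5 0.2 0.17 0 0" --pt "5 0.4 0.34 0 0" --pt "5 0.55 0.46 0 0" --pt "5 0.62 0.52 0 0" --pt "5 0.67 0.56 0 0" --pt "5 0.67 0.56 0 0"

```text
t: 16.58
tcp_pos: [0.4593, 0.2697, 0.132]
tool_rot: [0.707, -0.026, 0.026, -0.707]
force: [0.3, -0.7, -0.5]
finger_gap: 0.139
```

```bash
cat > st.py <<'E'
from h import *
u=np.array([.9972,-.0749,0]); p,R,y,s=tool(); g=p+[0,0,.0187]; d=np.array([.5065,.2655,.108])-g; X=d@u
print("to seat",X*.766-d[2]*.643-.06,"lat",-(X*.643+d[2]*.766),"F",np.round(s["force"],2),"t",s["t"],p)
E
python3 st.py; python3 - <<'E'
from h import *
im=manip.snapshot("scene")[:,:,::-1]
cv2.imwrite("pics/s14.png",cv2.resize(im[115:180,115:195],None,fx=9,fy=9,interpolation=cv2.INTER_LANCZOS4))
E
```

```text
to seat 0.0037181314748535588 lat 0.002212546833944992 F [ 0.27 -0.65 -0.49] t 16.575 [0.4593 0.2697 0.132 ]
```

View pics/s14.png

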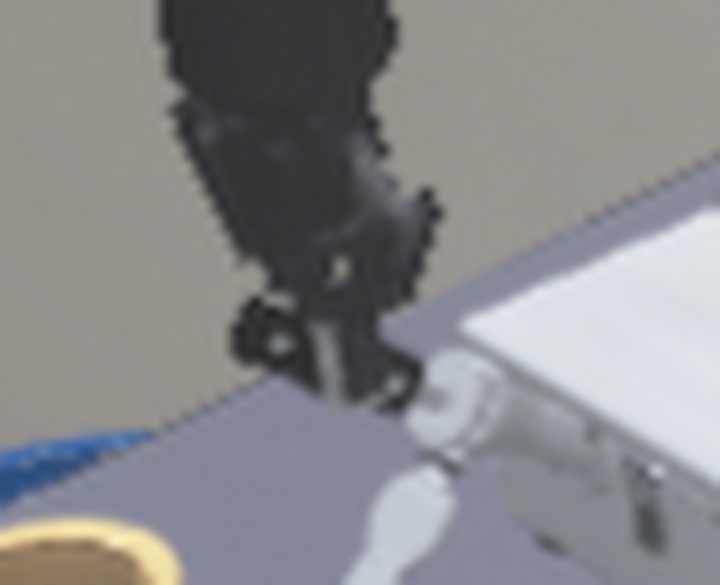

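The collar is now just short of the rim, with no measurable force. I'll take small steps until contact.

apply_moves --pt "5 0.04 0.03 0 0" --pt "5 0.08 0.065 0 0" --pt "5 0.08 0.065 0 0" --squeeze 20

```text
t: 17.0
tcp_pos: [0.4618, 0.2696, 0.13]
tool_rot: [0.707, -0.026, 0.026, -0.707]
force: [0.3, -0.3, -1.0]
finger_gap: 0.136
```

apply_moves --pt "5 0.03 0.03 0 0" --pt "5 0.06 0.05 0 0" --pt "5 0.06 0.05 0 0"

```text
t: 17.38
tcp_pos: [0.4634, 0.2694, 0.1286]
tool_rot: [0.707, -0.026, 0.026, -0.707]
force: [-0.7, -0.1, -0.4]
finger_gap: 0.137
```

```bash
python3 st.py
```

```text
to seat -0.0015502811239476166 lat 0.0022667918041138976 F [-0.72 -0.14 -0.38] t 17.375 [0.4634 0.2694 0.1286]
```

apply_moves --pt "5 0.03 0.02 0 0" --pt "5 0.05 0.045 0 0" --pt "5 0.05 0.045 0 0"

```text
t: 17.75
tcp_pos: [0.4634, 0.2694, 0.1285]
tool_rot: [0.707, -0.027, 0.025, -0.707]
force: [-6.4, -0.5, 10.5]
finger_gap: 0.14
```

```bash
python3 st.py; python3 - <<'E'
from h import *
im=manip.snapshot("scene")[:,:,::-1]
cv2.imwrite("pics/s15.png",cv2.resize(im[115:180,115:195],None,fx=9,fy=9,interpolation=cv2.INTER_LANCZOS4))
E
```

```text
to seat -0.0016531150501596648 lat 0.002152346005645664 F [-6.39 -0.54 10.48] t 17.75 [0.4634 0.2694 0.1285]
```

View pics/s15.png

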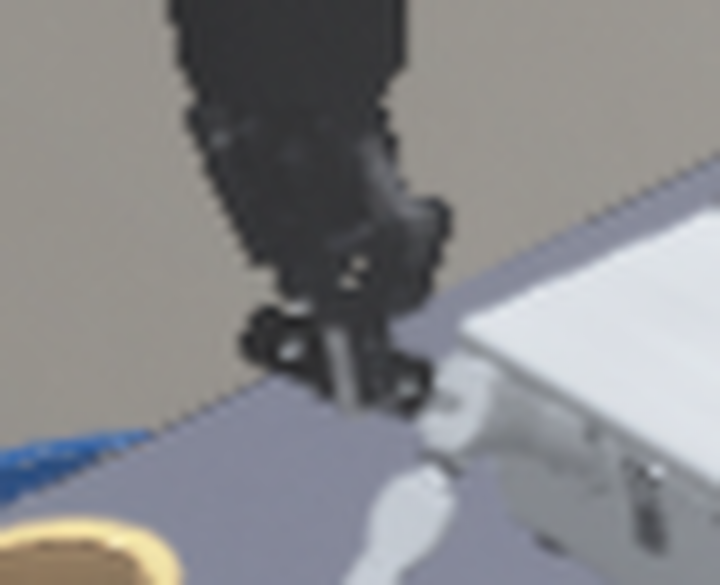

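The collar has stopped on the rim: the position stays put and the axial force rose to about 12 N, at the expected depth within 2 mm. A small lateral relief will let it sit flat, then I hold briefly.

apply_moves --pt "5 0.05 -0.02 0 0" --pt "5 0.05 -0.02 0 0" --pt "5 0.05 -0.02 0 0"

```text
t: 18.18
tcp_pos: [0.4636, 0.2694, 0.1287]
tool_rot: [0.707, -0.028, 0.024, -0.706]
force: [-7.7, 0.8, 10.3]
finger_gap: 0.142
```

```bash
python3 st.py; python3 - <<'E'
from h import *
im=manip.snapshot("wrist")[:,:,::-1]; cv2.imwrite("pics/w15.png",im)
im=manip.snapshot("top")[:,:,::-1]; cv2.imwrite("pics/t15.png",cv2.resize(im[170:250,80:180],None,fx=7,fy=7,interpolation=cv2.INTER_LANCZOS4))
E
```

```text
to seat -0.001677328634218954 lat 0.002429406917001633 F [-7.7   0.8  10.25] t 18.175 [0.4636 0.2694 0.1287]
```

View pics/w15.png

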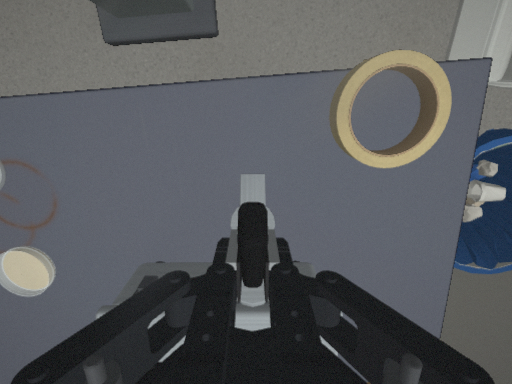

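apply_moves --pt "5 -0.15 -0.13 0 0" --pt "5 -0.4 -0.34 0 0" --pt "5 -0.8 -0.67 0 0" --pt "5 -1.25 -1.05 0 0" --pt "5 -1.7 -1.43 0 0" --pt "5 -2.15 -1.8 0 0" --pt "5 -2.6 -2.18 0 0" --pt "5 -3.05 -2.56 0 0" --pt "5 -3.5 -2.94 0 0" --pt "5 -3.83 -3.22 0 0" --pt "5 -3.83 -3.22 0 0" --pt "5 -3.83 -3.22 0 0" --squeeze 60

```text
t: 19.77
tcp_pos: [0.3523, 0.2778, 0.2244]
tool_rot: [-0.707, 0.026, -0.026, 0.707]
force: [0.3, 0.3, -0.3]
finger_gap: 0.138
```

```bash
python3 st.py; python3 - <<'E'
from h import *
c=manip.get_calibration("scene"); b=np.array([1.2,.7])
o=np.array([80,90])
im=manip.snapshot("scene")[:,:,::-1]
cv2.imwrite("pics/s16.png",cv2.resize(im[90:190,80:200],None,fx=6,fy=6,interpolation=cv2.INTER_LANCZOS4))
u=np.array([.9972,-.0749,0]); p,R,y,s=tool(); g=p+[0,0,.0187]
for a in (-50,-45,-40,-35,-30):
    r=np.radians(a); d=np.cos(r)*u+[0,0,np.sin(r)]
    print(a,[((proj(c,g+L*d)+b-o+.5)*6).round(0) for L in (-.039,.057,.175)])
E
```

```text
to seat 0.14535515449321917 lat 0.003972548104242052 F [ 0.27  0.26 -0.26] t 19.775 [0.3523 0.2778 0.2244]
-50 [array([157., 263.]), array([301., 353.]), array([459., 452.])]
-45 [array([153., 270.]), array([306., 345.]), array([474., 427.])]
-40 [array([150., 276.]), array([311., 336.]), array([487., 401.])]
-35 [array([147., 283.]), array([315., 326.]), array([499., 374.])]
-30 [array([145., 290.]), array([318., 317.]), array([509., 347.])]
```

View pics/s16.png

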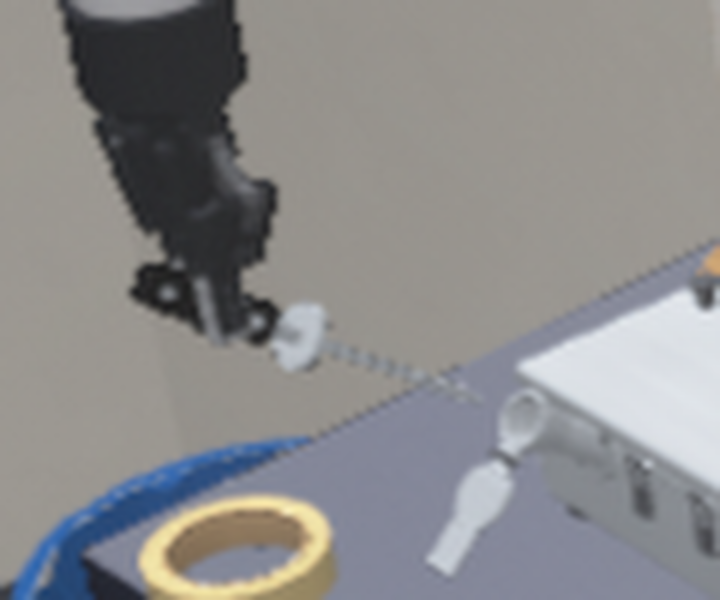

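The rod is out: its tip at (482,400) matches −40° and is clear of the mouth by about 30 mm. I'll level it by setting the tip lightly on the flat tank lid, beside the tube, and lowering the hand about the tip. First I measure the screw cap so I can stay clear of it.

```bash
python3 - <<'E'
from h import *
ct=manip.get_calibration("top"); u=np.array([.9972,-.0749]);v=np.array([.0749,.9972]); rc=np.array([.5065,.2655])
for px in [(156.6,179.4),(147.2,179.4),(166,179.4)]:
    P=onz(ct,px,.117)[:2]-rc; print(P@u,P@v)
p,R,y,s=tool(); q=p[:2]-rc; print("tool local",q@u,q@v,p[2])
E
```

```text
0.1167975322121099 -0.08663449311815596
0.11516779922190323 -0.058337904329895794
0.11842659545734663 -0.1149194533156475
tool local -0.15469899141433577 0.0006869992421058799 0.22417931834126384
```

apply_moves --pt "5 0 -0.3 -0.6 0" --pt "5 0.2 -0.3 -1.3 0" --pt "5 0.8 -0.3 -1.69 0" --pt "5 1.5 -0.3 -1.69 0" --pt "5 2.2 -0.2 -1.69 0" --pt "5 2.69 0.2 -1.69 0" --pt "5 2.69 0.6 -1.69 0" --pt "5 2.69 0.85 -1.69 0" --pt "5 2.69 0.85 -1.69 0"

```text
t: 20.95
tcp_pos: [0.427, 0.2211, 0.1978]
tool_rot: [0.707, -0.027, 0.025, -0.706]
force: [0.2, -0.4, -0.8]
finger_gap: 0.14
```

```bash
python3 st.py; python3 - <<'E'
from h import *
im=manip.snapshot("scene")[:,:,::-1]
cv2.imwrite("pics/s17.png",cv2.resize(im[90:190,120:240],None,fx=6,fy=6,interpolation=cv2.INTER_LANCZOS4))
u=np.array([.9972,-.0749]);v=np.array([.0749,.9972]); rc=np.array([.5065,.2655])
p,R,y,s=tool(); q=p[:2]-rc; print("tool local",q@u,q@v,p[2])
E
```

```text
to seat 0.06796504216796856 lat 0.03431701582682927 F [ 0.18 -0.42 -0.81] t 20.95 [0.427  0.2211 0.1978]
tool local -0.07536511948699888 -0.049985336408675515 0.19844531120937237
```

View pics/s17.png

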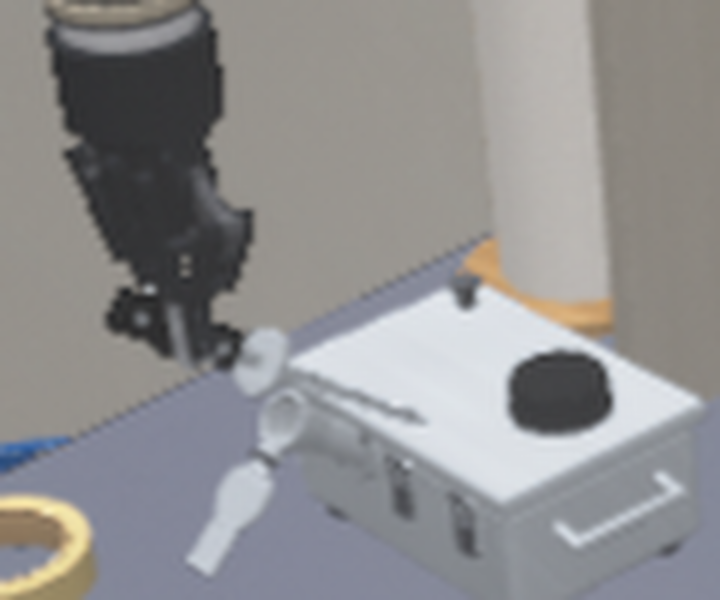

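apply_moves --pt "5 0 0.12 0 0" --pt "5 0 0.22 0 0" --pt "5 -0.15 0.42 0 0" --pt "5 -0.31 0.62 0 0" --pt "5 -0.45 0.83 0 0" --pt "5 -0.58 1.05 0 0" --pt "5 -0.58 1.05 0 0" --squeeze 20

```text
t: 21.88
tcp_pos: [0.4103, 0.2225, 0.1668]
tool_rot: [0.707, -0.027, 0.026, -0.707]
force: [-1.0, -0.5, 4.3]
finger_gap: 0.137
```

```bash
python3 st.py; python3 - <<'E'
from h import *
im=manip.snapshot("scene")[:,:,::-1]
cv2.imwrite("pics/s18.png",cv2.resize(im[90:190,120:240],None,fx=6,fy=6,interpolation=cv2.INTER_LANCZOS4))
E
```

```text
to seat 0.06088002893935926 lat -0.00021640278406861307 F [-1.   -0.48  4.3 ] t 21.875 [0.4103 0.2225 0.1668]
```

View pics/s18.png

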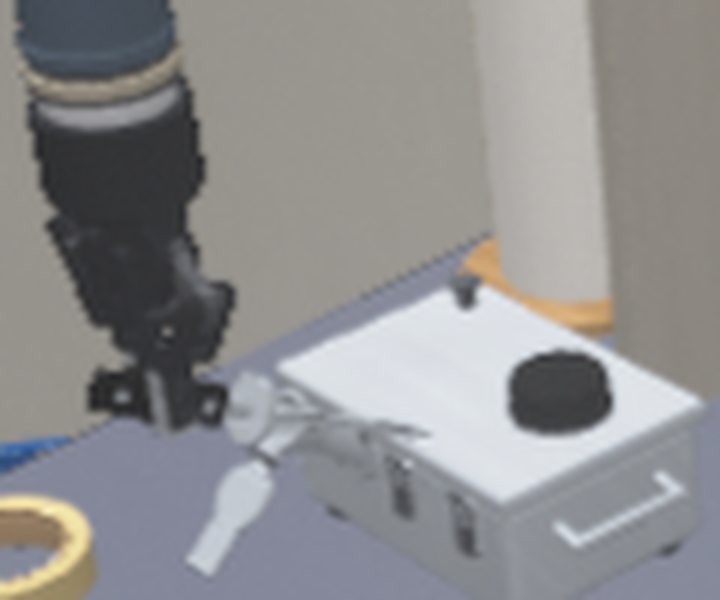

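apply_moves --pt "5 -0.12 0.22 0 0" --pt "5 -0.235 0.45 0 0" --pt "5 -0.34 0.68 0 0" --pt "5 -0.43 0.92 0 0" --pt "5 -0.51 1.16 0 0" --pt "5 -0.58 1.41 0 0" --pt "5 -0.64 1.65 0 0" --pt "5 -0.69 1.9 0 0" --pt "5 -0.73 2.15 0 0" --pt "5 -0.755 2.41 0 0" --pt "5 -0.77 2.65 0 0" --pt "5 -0.77 2.65 0 0"

```text
t: 23.42
tcp_pos: [0.388, 0.2241, 0.0873]
tool_rot: [0.707, -0.027, 0.026, -0.706]
force: [-1.3, -0.2, 1.2]
finger_gap: 0.137
```

```bash
python3 st.py; python3 - <<'E'
from h import *
im=manip.snapshot("scene")[:,:,::-1]
cv2.imwrite("pics/s19.png",cv2.resize(im[90:190,120:240],None,fx=6,fy=6,interpolation=cv2.INTER_LANCZOS4))
E
```

```text
to seat 0.02683204677170302 lat -0.07549850202865807 F [-1.27 -0.19  1.24] t 23.425 [0.388  0.2241 0.0873]
```

View pics/s19.png

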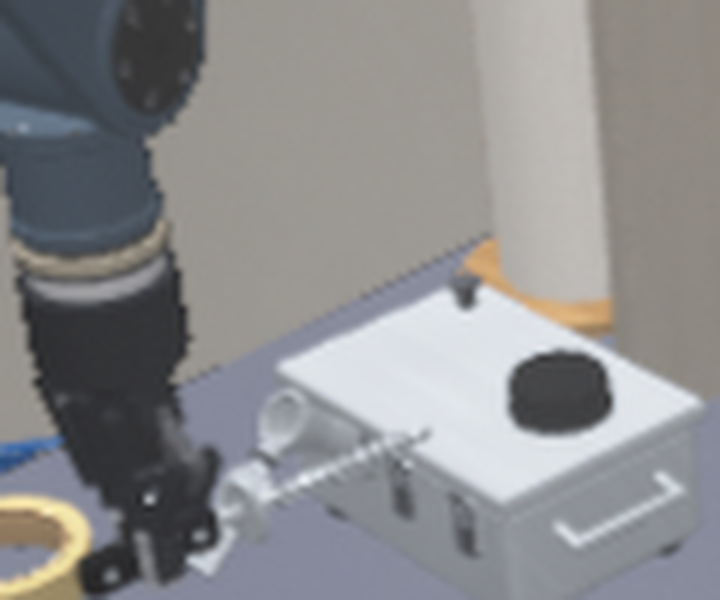

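apply_moves --pt "5 -0.01 0.14 0 0" --pt "5 -0.01 0.26 0 0" --pt "5 -0.01 0.26 0 0" --pt "5 -0.01 0.26 0 0"

```text
t: 23.98
tcp_pos: [0.388, 0.2243, 0.0802]
tool_rot: [-0.707, 0.026, -0.026, 0.707]
force: [-1.5, 0.2, 2.2]
finger_gap: 0.139
```

apply_moves --pt "5 0 0 0 0" --pt "5 0 0 0 0" --pt "5 0 -0.4 0 0" --pt "5 0 -1.2 0 0" --pt "5 0 -2.4 0 0" --pt "5 0 -3.2 0 0" --pt "5 0 -3.2 0 0" --pt "5 0 -3.2 0 0" --squeeze 90

```text
t: 24.98
tcp_pos: [0.3872, 0.224, 0.1756]
tool_rot: [0.707, -0.027, 0.026, -0.706]
force: [-0.1, 0.9, -0.4]
finger_gap: 0.134
```

```bash
python3 st.py; python3 - <<'E'
from h import *
c=manip.get_calibration("scene"); b=np.array([1.2,.7]); o=np.array([100,80])
im=manip.snapshot("scene")[:,:,::-1]
cv2.imwrite("pics/s20.png",cv2.resize(im[80:180,100:220],None,fx=6,fy=6,interpolation=cv2.INTER_LANCZOS4))
u=np.array([.9972,-.0749,0]); p,R,y,s=tool(); g=p+[0,0,.0187]
for a in (-10,-5,0,5,10):
    r=np.radians(a); d=np.cos(r)*u+[0,0,np.sin(r)]
    print(a,[((proj(c,g+L*d)+b-o+.5)*6).round(0) for L in (-.039,.057,.175)])
plan([.46,-.02,.20],.237)
plan([.508,-.252,.13],.237)
E
```

```text
to seat 0.08424844408187154 lat -0.00844038289799999 F [-0.09  0.91 -0.43] t 24.975 [0.3872 0.224  0.1756]
-10 [array([171., 476.]), array([344., 433.]), array([538., 385.])]
-5 [array([172., 482.]), array([344., 424.]), array([538., 358.])]
0 [array([173., 489.]), array([343., 415.]), array([536., 332.])]
5 [array([174., 495.]), array([341., 406.]), array([531., 306.])]
10 [array([176., 500.]), array([338., 398.]), array([525., 280.])]
units [ 3.033 -0.828 -7.927] twist -1.786 from [0.387  0.2239 0.1752] yaw -0.0747518900618773 t 25.025 F [ 0.03 -0.6  -1.2 ] gap 11.7
units [  5.212   1.507 -15.517] twist -1.786 from [0.387  0.2239 0.1752] yaw -0.0747518900618773 t 25.025 F [ 0.03 -0.6  -1.2 ] gap 11.7
```

View pics/s20.png

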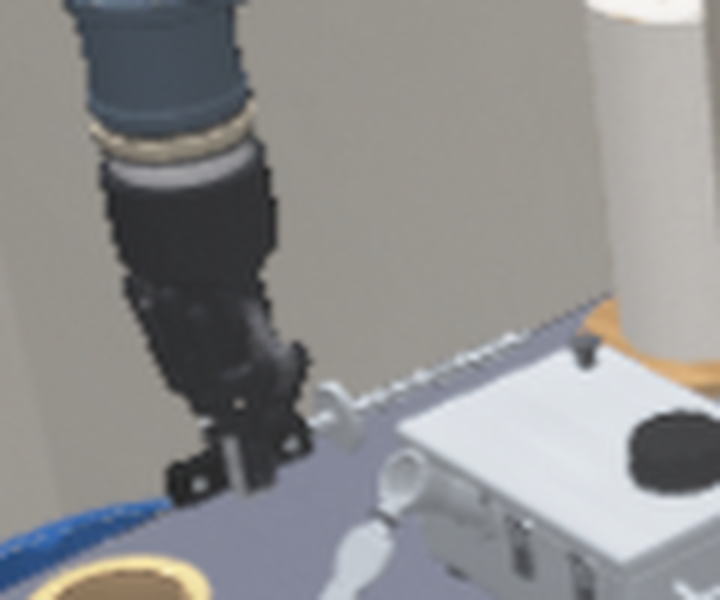

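The rod is level: collar (340,412) and tip (525,332) give a slope of −0.43, which is what I predicted for 0°. Now I carry it to the tray.

```bash
python3 - <<'E'
from h import *
plan([.484,-.256,.105],.237)
E
```

```text
units [  4.426   2.342 -15.709] twist -1.786 from [0.387  0.2239 0.1752] yaw -0.0747518900618773 t 25.025 F [ 0.03 -0.6  -1.2 ] gap 11.7
```

apply_moves --pt "5 0.2 -0.3 -0.5 0" --pt "5 0.4 -0.4 -1.4 0" --pt "5 0.8 -0.4 -2.6 0" --pt "5 1.2 -0.4 -3.9 -0.3" --pt "5 1.6 -0.4 -5.3 -0.6" --pt "5 2 -0.4 -6.7 -0.9" --pt "5 2.4 -0.4 -8.1 -1.2" --pt "5 2.8 -0.4 -9.5 -1.5" --pt "5 3.2 -0.4 -10.9 -1.7" --pt "5 3.6 -0.4 -12.2 -1.79" --pt "5 3.9 -0.3 -13.4 -1.79" --pt "5 4.15 0 -14.4 -1.79"

```text
t: 26.52
tcp_pos: [0.4797, -0.2187, 0.176]
tool_rot: [0.702, 0.084, -0.083, -0.702]
force: [-0.1, -0.5, -1.3]
finger_gap: 0.136
```

apply_moves --pt "5 0 0 0 0" --pt "5 0 0 0 0"

```text
t: 26.78
tcp_pos: [0.4789, -0.2156, 0.1757]
tool_rot: [-0.702, -0.083, 0.084, 0.703]
force: [-0.3, -0.1, -0.7]
finger_gap: 0.132
```

```bash
python3 - <<'E'
from h import *
plan([.484,-.256,.105],.237)
E
```

```text
units [-0.147  2.354 -1.355] twist 0.001 from [ 0.4789 -0.2156  0.1757] yaw 0.2372033813617062 t 26.775 F [-0.3  -0.08 -0.7 ] gap 11.3
```

apply_moves --pt "5 -0.05 0.1 -0.4 0" --pt "5 -0.1 0.3 -0.9 0" --pt "5 -0.15 0.7 -1.25 0" --pt "5 -0.15 1.2 -1.35 0" --pt "5 -0.15 1.7 -1.35 0" --pt "5 -0.15 2.1 -1.35 0" --pt "5 -0.15 2.35 -1.35 0" --pt "5 -0.15 2.35 -1.35 0" --pt "5 -0.15 2.35 -1.35 0" --pt "5 -0.15 2.35 -1.35 0"

```text
t: 28.02
tcp_pos: [0.4855, -0.2564, 0.1062]
tool_rot: [0.702, 0.084, -0.084, -0.702]
force: [1.0, -0.8, -1.0]
finger_gap: 0.133
```

```bash
python3 - <<'E'
from h import *
plan([.484,-.256,.105],.237)
c=manip.get_calibration("scene"); b=np.array([1.2,.9]); o=np.array([250,150])
im=manip.snapshot("scene")[:,:,::-1]
cv2.imwrite("pics/s21.png",cv2.resize(im[150:250,250:370],None,fx=6,fy=6,interpolation=cv2.INTER_LANCZOS4))
im=manip.snapshot("top")[:,:,::-1]
cv2.imwrite("pics/t21.png",cv2.resize(im[140:240,240:340],None,fx=6,fy=6,interpolation=cv2.INTER_LANCZOS4))
ct=manip.get_calibration("top")
p,R,y,s=tool(); g=p+[0,0,.0187];u=np.array([np.cos(y),np.sin(y),0])
for a in (-10,-5,0,5,10):
    r=np.radians(a); d=np.cos(r)*u+[0,0,np.sin(r)]
    print(a,[((proj(c,g+L*d)+b-o+.5)*6).round(0) for L in (-.039,.057,.175)],((proj(ct,g+.175*d)-[240,140]+.5)*6).round())
t=g+.175*u-[.513,-.249,0]; print("tip tray",t[0]*np.cos(.237)+t[1]*np.sin(.237),-t[0]*np.sin(.237)+t[1]*np.cos(.237),t[2])
E
```

```text
units [-0.045  0.04   0.026] twist 0.006 from [ 0.4855 -0.2564  0.1062] yaw 0.23807964324504532 t 28.025 F [ 0.96 -0.75 -1.  ] gap 11.3
-10 [array([207., 493.]), array([302., 400.]), array([404., 300.])] [267. 168.]
-5 [array([207., 500.]), array([303., 390.]), array([407., 271.])] [268. 156.]
0 [array([207., 507.]), array([303., 381.]), array([409., 244.])] [271. 147.]
5 [array([207., 513.]), array([303., 372.]), array([409., 218.])] [273. 140.]
10 [array([207., 518.]), array([303., 364.]), array([409., 193.])] [277. 135.]
tip tray 0.146376566997139 -0.0005710680523878242 0.12477870074060082
```

View pics/s21.png

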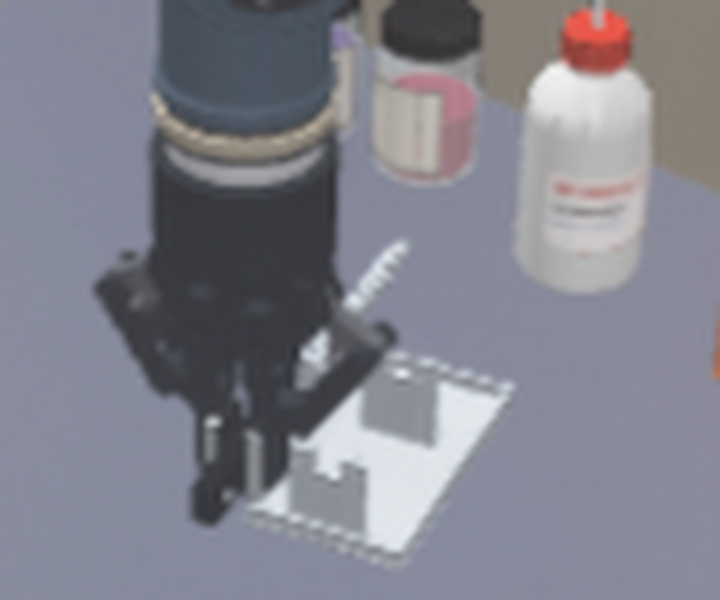

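View pics/t21.png

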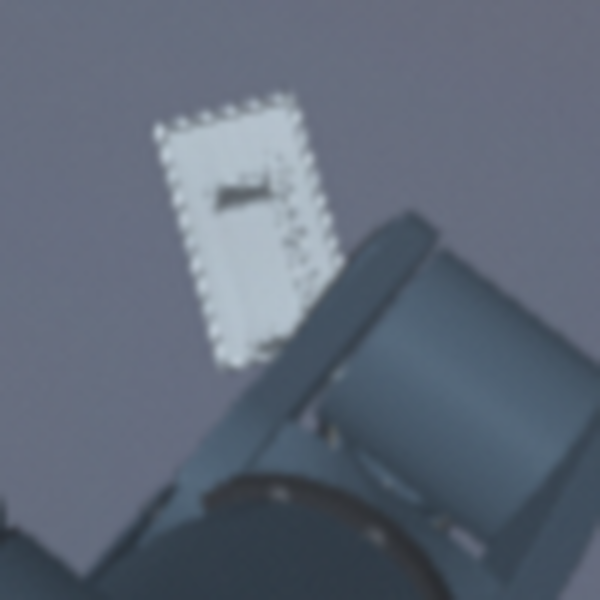

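The rod hangs level over the tray. The tip is at scene (403,242) against (409,244) predicted for level, and near top (270,150) against (271,147). The estimated tip is at tray x 0.146, y 0.000, z 0.125. Before signing off, I check for settling and creep, and that the jars haven't moved.

apply_moves --pt "5 0 0 0 0" --pt "5 0 0 0 0" --pt "5 0 0 0 0" --pt "5 0 0 0 0"

```text
t: 28.62
tcp_pos: [0.4851, -0.2562, 0.1056]
tool_rot: [-0.702, -0.084, 0.084, 0.702]
force: [-0.4, -0.5, -1.8]
finger_gap: 0.13
```

```bash
python3 - <<'E'
from h import *
plan([.484,-.256,.105],.237)
im=manip.snapshot("scene")[:,:,::-1]; a=cv2.imread("pics/scene0.png")
cv2.imwrite("pics/s22.png",im)
d=cv2.absdiff(im,a).max(2)
for n,(x0,y0,x1,y1) in dict(cup=(198,205,226,242),dish=(226,203,250,222),fix=(365,246,398,292)).items(): print(n,(d[y0:y1,x0:x1]>30).sum())
b=manip.snapshot("scene")[:,:,::-1]; 
prev=cv2.imread("pics/s21.png"); now=cv2.resize(b[150:250,250:370],None,fx=6,fy=6,interpolation=cv2.INTER_LANCZOS4)
print("tip patch diff",cv2.absdiff(prev,now)[200:360,320:430].max(2).mean(), np.abs(manip.sense()["qd"]).max())
E
```

```text
units [-0.034  0.02   0.016] twist 0.006 from [ 0.4851 -0.2562  0.1056] yaw 0.23797215998753424 t 28.625 F [-0.37 -0.52 -1.82] gap 11.1
cup 0
dish 0
fix 0
tip patch diff 3.8879545454545457 0.002794655722536658
```

The view is steady and the jar and dish regions are unchanged. Handing in.

```bash
python3 -c "
from station import manip
print(manip.sign_off())"
```

```text
the job is handed in; nothing more can be done
None
```

I handed the job in at about 28.7 s of the 72 s allowed, with the gripper still holding the rod level over the drip tray. Sign-off reported no verdict.

- **Cap:** I flipped it open with the closed fingertips, and the pictures show it hanging below the mouth.
- **Insertion:** The tool can only point down, so I let the lightly gripped rod pivot in the fingers, with the funnel holding its tip, to about 40°. It slid freely down the bore and the collar stopped at the expected depth, within 2 mm. The axial push there was about 12–13 N, well under the 40 N limit.
- **Withdrawal and levelling:** I drew the rod straight out. I levelled it by resting the tip lightly on the tank lid (about 5 N) and lowering the hand, then carried it to the tray with a firm 90 N grip.
- **Final checks:**
    - The estimated tip position is at tray x 0.146 m, y 0.000 m, height 0.125 m, and the rod matches the level prediction to about 1 px.
    - The arm is at rest, and the picture areas around the jars and the dish are unchanged.

**Weak points:**
- The scene camera read about 1–2 px off from the other cameras, and I corrected for that.
- I could not see the collar's flush seating directly, so that rests on the force, the depth and the side view.
- I also could not see the graduated face at the end. I infer it is up from the flat-sided grip.
- Touching the tip to the lid may have disturbed a real wet mark.

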